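Load the card station's bay and shut its gate

ROBOT

A 6-joint arm with a two-finger parallel gripper is mounted at the origin on the work surface. World frame = base frame: x ahead of the robot, y to its left, z up, the work surface at z = 0. Lengths are in m, angles in rad, forces in N, time in s.
With the tool pointing down it reaches from about 0.35 to 1 m from the base axis. Payload 7.1 kg.
Tool frame: the origin (TCP) lies midway between the tips of the shut fingers; the grasp point (between the pads) lies 19 mm behind it; z points along the fingers, y is the line along which they close (so a half turn about z gives the same grasp; the last joint's range is limited). The gripper opens to 85 mm and grips with 20 to 120 N. Pads are 22 mm wide; open, the fingers measure 114 mm over their backs; the gripper's body (76 mm by 85 mm) begins 54 mm behind the grasp point. The pads swing forward as they close: fully open they stand 13 mm farther back than shut.
Start: joints at [1.141, 0.423, 1.63, -0, 1.089, -0.019], TCP at [0.25, 0.573, 0.231] pointing down, gripper open.
Joint ranges: [-3, 3], [-0.9, 2.11], [0.09, 2.58], [-1.31, 4.45], [0.11, 2.69], [-2.54, 2.54]. Speed limits (rad/s): [2.39, 2.39, 3.01, 3.14, 3.14, 3.14].

INTERFACE

Orientations are given as a 3x3 rotation matrix whose columns are the frame's x, y, z axes.
In Python, from workcell import * gives the robot as it stands.
- The arm moves only by the tool move_arm, never from a script. Its argument "increments" is a list of rows, each a list of 2 entries, a list of its own where there are three numbers: the shift along the tool's x, y, z in mm, then the turn about the tool's z in degrees. A call has 1 to 10 rows; each row shifts and turns the commanded pose from where the row before left it, along the tool's axes as they then stand; what a row does not reach is not made up. A row lasts 1/12 s, in which the tool goes at most 41.7 mm and 7.16 degrees, less where a joint would pass 70% of its speed; a pose out of reach is approached as far as the arm can. A call with a gripper value outside its range is refused whole. "jaw" is the opening, from 0 (shut) to 1 (fully open), set as the call begins (left out, the last holds). The fingers move at their own pace and stop on an object; "newtons" is the grip in N (left out, the last holds). Time passes only in rows, so rows that do not move let the fingers close. It gives the time, the measured TCP pose, the force, the opening and the grip force at its end, in the units of the state.
- read_state(): the state, without advancing time (a new reading comes with each control period).
- capture(name): name is "side" or "top"; returns a dict with "image" (400x640x3 uint8, red, green, blue), "fx", "fy", "cx", "cy" (pixels), "extrinsics" (4x4, takes a point from world to camera coordinates). Camera axes: x right, y up, looking along -z (the intrinsics and any distortion apply to the point x, -y, -z); pixel columns grow to the right and rows downward; lengths in m; the calibration is good to about 2 mm. A picture is of the moment at which its call begins. There is no depth.
- finish_job(): hands the job in; it is judged then, once.
Trained networks look in a picture, given as the dict that the camera call returned (one of the last four; its "shot" number tells which), for a name from the list of things; names that differ only in an ending like _2 or _b are one class to them, and where a whole thing is asked for, a point or a joint stands for the part that bears it (a point fixed in the world has none). Each returns a list of dicts, best first, with "score" (0 to 1); they miss things now and then, are a little off and sometimes report something else, mostly with a low value. They report only what shows in the picture. A call takes as long as a camera call. They do not tell look-alikes from the thing itself.
- find_in(picture, target): "extent" ([centre column, centre row, width, height] as shares, 0 to 1, of the picture: columns of its width, rows of its height, round what is visible of it).
- regions_of(picture, target): "region" (400x640 bool, what is visible of it) and "extent" ([centre column, centre row, width, height] as shares, 0 to 1, of the picture: columns of its width, rows of its height, round what is visible of it).
The state is a dict: "clock": time; "qpos": joint angles; "joint_vel": joint speeds; "tau": joint torques, N m; "position": TCP position; "tool_rot": TCP orientation; "force": force on the tool from outside, world axes, zero at the start; "moment": the same for the moment, N m; "grip_width": opening from 0.0 (shut) to 1.0 (fully open); "grip_force": force on a finger pad.
Only numpy, scipy, OpenCV 4.12 (cv2) and the standard library are available. Lean on these libraries where they do the work, as an engineer would, in place of code of your own. Each camera call takes 0.05 s, during which the arm holds its last target. There are 200 camera calls.

TASK

Load every white card cassette into the teal card station's bay, orange end against the back fence, as one closed row from the left fence: the first pushed square and flush into the corner of the two fences, each next one flush against the back fence and its neighbour. Only when all are in the row, push the yellow gate fully shut to the left by its red post until the blue spring catch clicks out behind its stud, and leave the row flush. Leave the bowl, bottle and tube rack where they stand.

Things in the scene. Friction and masses are not known exactly. Their poses are not given: they have to be found in the camera images.
- station: Teal card station, fixed, a little turned. Origin on the bench; x points away from the robot, y left, z up. Aluminium bay floor 8 mm above the bench. Steel back fence along y and left fence along x, 12 mm thick, tops 40 mm above the bench; behind the back fence the reader housing, 120 mm deep, 55 mm above the bench. No wall on the right; the front has only the low sliding gate.
- bay (a point): Inner corner of the two fences at the level of the bay floor; same axes as the station. Fence faces: back x = 0, left y = 0. Bay floor: x -126 to 0 mm, y -260 to 0 mm. It lies at (60, 100, 8) mm from the station's origin.
- gate (a joint): Yellow sliding gate before the bay: panel 200 mm long, 6 mm thick, top 22 mm above the bench, at x = -131 mm of bay, sliding along bay y. 0 = fully open (left end at bay y = -150 mm), 0.150 m = fully shut (left end at y = 0, a hard stop). Rubs with about 4 N and stays where left; passing the catch adds about 4 N.
- gate_post (a point): Point on the axis of the red post on the gate's right-hand end, 50 mm above the bench. The post is 18 mm (bay x) by 16 mm (bay y), from 16 to 62 mm above the bench. Push it towards +y of bay to shut the gate.
- catch (a joint): Blue spring catch in a grey housing before the gate's left end (bay x -190 to -140 mm, y -50 to -8 mm, top 25 mm above the bench). 0 m = sprung out. From a gate value of about 0.123 a stud on the gate pushes it aside, up to about 8 mm; it springs back to 0 behind the stud when the gate passes about 0.146.
- cassette1_mid (a point): Centre of a card cassette, half-way up: closed white plastic block 110 mm long (its x), 48 mm wide (its y), 46 mm high (its z, up), about 0.2 kg, with blue card tops along its lid and one end (+x) orange. Starts lying flat on the bench; grip it across its 48 mm width. Three or four cassettes are present; an absent one has no pose.
- cassette1_end (a point): Centre of that cassette's orange end face, 55 mm along its x axis from its centre.
- cassette2_mid (a point): Centre of a card cassette, half-way up: closed white plastic block 110 mm long (its x), 48 mm wide (its y), 46 mm high (its z, up), about 0.2 kg, with blue card tops along its lid and one end (+x) orange. Starts lying flat on the bench; grip it across its 48 mm width. Three or four cassettes are present; an absent one has no pose.
- cassette2_end (a point): Centre of that cassette's orange end face, 55 mm along its x axis from its centre.
- cassette3_mid (a point): Centre of a card cassette, half-way up: closed white plastic block 110 mm long (its x), 48 mm wide (its y), 46 mm high (its z, up), about 0.2 kg, with blue card tops along its lid and one end (+x) orange. Starts lying flat on the bench; grip it across its 48 mm width. Three or four cassettes are present; an absent one has no pose.
- cassette3_end (a point): Centre of that cassette's orange end face, 55 mm along its x axis from its centre.
- cassette4_mid (a point): Centre of a card cassette, half-way up: closed white plastic block 110 mm long (its x), 48 mm wide (its y), 46 mm high (its z, up), about 0.2 kg, with blue card tops along its lid and one end (+x) orange. Starts lying flat on the bench; grip it across its 48 mm width. Three or four cassettes are present; an absent one has no pose.
- cassette4_end (a point): Centre of that cassette's orange end face, 55 mm along its x axis from its centre.
- bowl_rim (a point): Centre of the mouth of a red plastic bowl, 100 mm across and 45 mm high, a bystander.
- wash: White reagent bottle with a red cap, 60 mm across and 150 mm high, origin at the centre of its underside, a bystander.
- rack: Orange tube rack 70 by 160 mm with capped tubes, 86 mm high, origin at the centre of its underside, a bystander.
There are look-alikes about, which are no part of the job. Leave any black or pink look-alike of the part that bears cassette2_mid alone.

How it is judged:
By the outcome, as a careful person would: the job done as asked, in the order asked, and still so for the second after the job is handed in, with the robot touching nothing.
Of cassette1, cassette2, cassette3, cassette4 only 3 to 4 are there at a start; the rules pass over those that are not, and their reading is None.
At some moment in a run one of cassette1, cassette2, cassette3, cassette4 may be knocked a few centimetres aside while the robot is not near it.
Once in a run the grip may slacken for a moment while it holds something.
It also fails if it takes over 210 s, if anything falls off the work surface, if the arm or the gripper's body presses on something with over 40 N, if the wrist force passes 120 N, or if a joint passes its speed limit or range.

## Working session

There is one attempt and no reset: what is moved stays moved. The work goes in short steps, Python scripts to look and compute and a tool call to move; the robot and the scene stay as the last step left them, time stands still between calls to the robot, and variables do not carry over. Pictures are saved under pics/ and viewed, at most 14 in all, crops included, and the job is handed in when it is done.

Besides the shell and the picture viewer there is one more tool, called after "Call:" as name([rows], argument=value, ...), one row to a line, values as JSON. move_arm: Moves the arm, as the interface text tells. Its arguments: {"type":"object","properties":{"increments":{"type":"array"},"jaw":{"type":"number"},"newtons":{"type":"number"}},"required":["increments"]}

```bash
ls; mkdir -p pics; cat > h.py <<'E'
from workcell import *
import numpy as np, cv2
def save(p,n): cv2.imwrite(f'pics/{n}.png',p['image'][:,:,::-1])
def proj(p,P):
    P=np.atleast_2d(P); c=(p['extrinsics']@np.c_[P,np.ones(len(P))].T)[:3]
    return np.c_[p['fx']*c[0]/-c[2]+p['cx'], p['fy']*-c[1]/-c[2]+p['cy']]
def back(p,uv,z):
    uv=np.atleast_2d(uv).astype(float); E=p['extrinsics']; R=E[:3,:3]; o=-R.T@E[:3,3]
    d=np.c_[(uv[:,0]-p['cx'])/p['fx'],-(uv[:,1]-p['cy'])/p['fy'],-np.ones(len(uv))]@R
    return o+d*((z-o[2])/d[:,2])[:,None]
E
python3 - <<'E'
from h import *
s=read_state();print(s)
for n in ("top","side"):
    p=capture(n);save(p,n+'0')
    print(n,[k for k in p],p['fx'],p['fy'],p['cx'],p['cy'],p['extrinsics'].round(4).tolist())
    for t in ("cassette1_mid","station","gate_post","gate","catch","bowl_rim","wash","rack"):
        for r in find_in(p,t): 
            e=r['extent'];print(t,round(r['score'],2),[round(e[0]*640),round(e[1]*400),round(e[2]*640),round(e[3]*400)])
E
```

```text
pics
{'clock': 0.0, 'qpos': array([ 1.14102569e+00,  4.23838778e-01,  1.63069172e+00,  1.66126400e-05,
        1.08859693e+00, -1.90002223e-02]), 'joint_vel': array([-0.00043039,  0.00113446, -0.00146457,  0.00031074, -0.00072719,
       -0.00059282]), 'tau': array([ 1.95904460e-03, -5.57380092e+01, -2.81753075e+01,  2.17077496e-05,
        7.02639576e-03, -2.79630655e-06]), 'position': array([0.24931724, 0.57252381, 0.2305463 ]), 'tool_rot': array([[-9.16810361e-01,  3.99322346e-01, -6.52864917e-04],
       [ 3.99322877e-01,  9.16809310e-01, -1.38907654e-03],
       [ 4.38633323e-05, -1.53422366e-03, -9.99998822e-01]]), 'force': array([ 0.35729861,  0.83914506, -0.71953621]), 'moment': array([-0.00570649,  0.03318479, -0.03039529]), 'grip_force': 0.0, 'grip_width': 1.0045363025023444}
top ['image', 'fx', 'fy', 'cx', 'cy', 'extrinsics', 'shot'] 431.54204814677763 431.54204814677763 319.89510257594054 194.6092831494491 [[0.018, -0.9997, 0.0179, -0.0803], [0.9864, 0.0206, 0.1632, -0.4985], [-0.1635, 0.0147, 0.9864, -1.4891], [0.0, 0.0, 0.0, 1.0]]
cassette1_mid 0.65 [234, 214, 24, 37]
s
[... 156 characters left out ...]
h 0.48 [204, 177, 19, 32]
rack 0.77 [213, 133, 45, 25]
side ['image', 'fx', 'fy', 'cx', 'cy', 'extrinsics', 'shot'] 515.7455012783329 515.7455012783329 317.8881200966029 192.31573640685917 [[0.7218, -0.6921, 0.0018, -0.3863], [0.4754, 0.4978, 0.7254, -0.2582], [-0.5029, -0.5227, 0.6884, -1.5308], [0.0, 0.0, 0.0, 1.0]]
cassette1_mid 0.63 [251, 170, 33, 19]
cassette1_mid 0.53 [353, 209, 47, 30]
station 0.73 [345, 182, 111, 99]
station 0.55 [319, 228, 30, 27]
gate_post 0.62 [354, 208, 47, 30]
gate 0.7 [356, 210, 46, 27]
gate 0.53 [366, 262, 16, 36]
bowl_rim 0.68 [322, 227, 31, 29]
wash 0.65 [252, 172, 35, 20]
wash 0.57 [413, 180, 22, 44]
rack 0.65 [320, 227, 34, 27]
rack 0.57 [295, 123, 37, 38]
```

```bash
python3 - <<'E'
import cv2
a=cv2.imread('pics/top0.png');cv2.imwrite('pics/top0c.png',cv2.resize(a[80:305,160:460],None,fx=2.66,fy=2.66,interpolation=cv2.INTER_CUBIC))
a=cv2.imread('pics/side0.png');cv2.imwrite('pics/side0c.png',cv2.resize(a[90:315,170:470],None,fx=2.66,fy=2.66,interpolation=cv2.INTER_CUBIC))
E
```

```text
(no output)
```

View pics/top0.png

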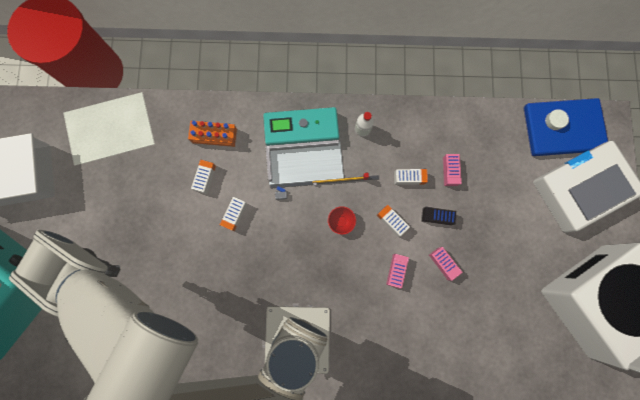

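View pics/top0c.png

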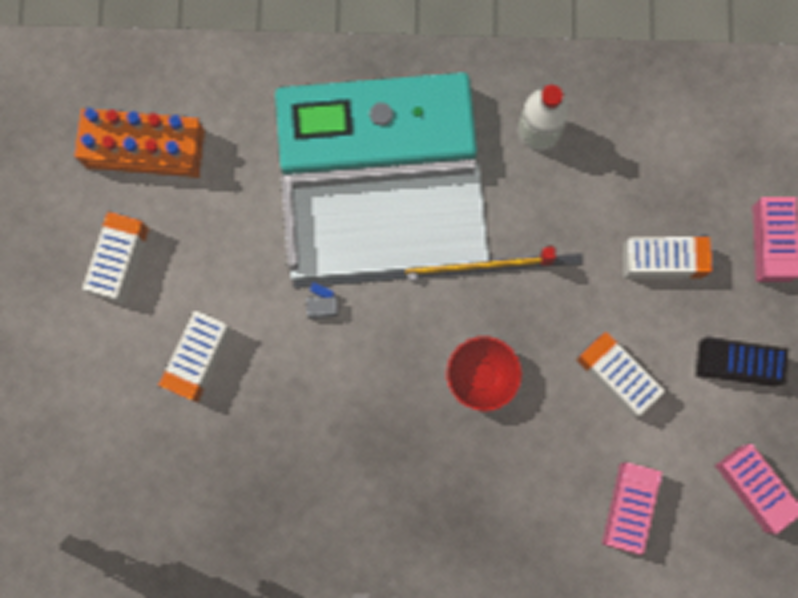

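View pics/side0.png

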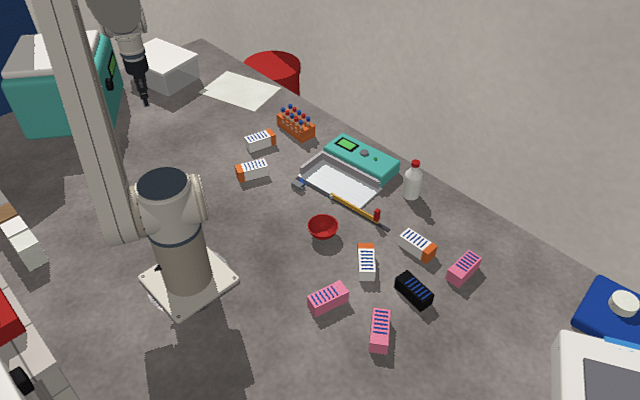

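```bash
cat >> h.py <<'E'
from scipy.optimize import minimize
S=4
def hullmask(p,P,off,shape):
    m=np.zeros(shape,np.uint8)
    q=((proj(p,P)-off+.5)*S-.5)
    cv2.fillConvexPoly(m,cv2.convexHull(np.round(q*16).astype(np.int32)),1,cv2.LINE_8,4)
    return m
def boxpts(x,y,a,lo,hi):
    c,s=np.cos(a),np.sin(a)
    return np.array([[x+c*u-s*v,y+s*u+c*v,w] for u in (lo[0],hi[0]) for v in (lo[1],hi[1]) for w in (lo[2],hi[2])])
def masks(p):
    h=cv2.cvtColor(p['image'],cv2.COLOR_RGB2HSV).astype(int);H,s,v=h[...,0],h[...,1],h[...,2]
    white=(s<35)&(v>165); orange=(H>=5)&(H<=17)&(s>150)&(v>120); blue=(H>105)&(H<130)&(s>70)&(v>60)
    return white,orange,blue
def fit(pics,x0,zb=0.0,dz=(0,.046)):
    """fit cassette (x,y,yaw) to white/orange/blue silhouettes"""
    D=[]
    for p in pics:
        w,o,b=masks(p)
        P=boxpts(*x0,[-.08,-.05,zb],[.08,.05,zb+.046]); q=proj(p,P); lo=np.floor(q.min(0)).astype(int)-2; hi=np.ceil(q.max(0)).astype(int)+3
        sl=np.s_[lo[1]:hi[1],lo[0]:hi[0]]
        m=(w|o|b)[sl].astype(np.uint8); m=cv2.morphologyEx(m,cv2.MORPH_CLOSE,np.ones((3,3)))
        n,l,st,_=cv2.connectedComponentsWithStats(m)
        if n<2: continue
        m=(l==1+np.argmax(st[1:,4])).astype(np.uint8)
        im=cv2.resize(m.astype(np.float32),None,fx=S,fy=S,interpolation=cv2.INTER_LINEAR)>.5
        D.append((p,lo,im,o[sl]))
    def cost(x):
        c=0
        for p,lo,im,o in D:
            r=hullmask(p,boxpts(*x,[-.055,-.024,zb],[.055,.024,zb+.046]),lo,im.shape)>0
            c+=1-(r&im).sum()/(r|im).sum()
        return c/len(D)
    best=None
    for da in (-.25,0,.25):
        r=minimize(cost,np.array(x0)+[0,0,da],method='Nelder-Mead',options=dict(initial_simplex=np.array(x0)+[0,0,da]+np.array([[0,0,0],[.01,0,0],[0,.01,0],[0,0,.15]]),xatol=1e-4,fatol=1e-4))
        if best is None or r.fun<best.fun: best=r
    x=best.x
    # orange end sign, top view mask
    p,lo,im,o=D[0]; ys,xs=np.nonzero(o)
    if len(xs):
        e=back(p,[[xs.mean()+lo[0],ys.mean()+lo[1]]],zb+.04)[0,:2]-x[:2]
        if e@[np.cos(x[2]),np.sin(x[2])]<0: x[2]+=np.pi
    x[2]=(x[2]+np.pi)%(2*np.pi)-np.pi
    return x,best.fun,len(D)
E
python3 - <<'E'
from h import *
t=capture('top');s=capture('side')
g={'A':(203,176,np.deg2rad(-15)),'B':(233,213,np.deg2rad(155)),'C':(411,177,-1.5),'D':(394,221,.7)}
for k,(u,v,a) in g.items():
    x0=[*back(t,[[u,v]],.046)[0,:2],a]
    for pp in ([t],[s],[t,s]): 
        x,f,n=fit(pp,x0); print(k,x[:2].round(4),np.rad2deg(x[2]).round(1),round(f,3),n)
# station teal + yellow
for n,p in (('top',t),('side',s)):
    h=cv2.cvtColor(p['image'],cv2.COLOR_RGB2HSV).astype(int)
    r=regions_of(p,'station'); print(n,[(round(q['score'],2),q['region'].sum()) for q in r])
    teal=((h[...,0]>78)&(h[...,0]<95)&(h[...,1]>110)).astype(np.uint8)
    teal[:, :240]=0; teal=cv2.morphologyEx(teal,cv2.MORPH_CLOSE,np.ones((9,9)))
    _,l,st,_=cv2.connectedComponentsWithStats(teal);m=(l==1+np.argmax(st[1:,4]))
    c=cv2.findContours(m.astype(np.uint8),0,2)[0][0]
    print('teal',st[1+np.argmax(st[1:,4])],cv2.approxPolyDP(c,3,True)[:,0].tolist())
    y=((h[...,0]>17)&(h[...,0]<30)&(h[...,1]>130)); y[:,:260]=0;y[:,440:]=0;y[260:]=0
    ys,xs=np.nonzero(y); print('yellow',xs.min(),xs.max(),cv2.minAreaRect(np.c_[xs,ys].astype(np.float32)))
    sub=p['image']; nm='top' if n=='top' else 'side'
    box=(258,100,125,110) if n=='top' else (288,125,115,115)
    cr=sub[box[1]:box[1]+box[3],box[0]:box[0]+box[2]]
    cv2.imwrite(f'pics/st_{n}.png',cv2.resize(cr[:,:,::-1],None,fx=5.2,fy=5.2,interpolation=cv2.INTER_CUBIC))
E
```

```text
A [0.5621 0.3527] -18.5 0.245 1
A [0.5732 0.3617] -32.1 0.504 1
A [0.5638 0.3539] -17.5 0.38 2
B [0.4303 0.239 ] 158.3 0.162 1
B [0.4335 0.2389] 160.2 0.431 1
B [0.4311 0.2387] 159.7 0.303 2
C [ 0.5785 -0.3992] -86.6 0.189 1
C [ 0.5843 -0.3947] -95.0 0.36 1
C [ 0.5801 -0.3968] -88.8 0.28 2
D [ 0.4151 -0.3329] 45.7 0.152 1
D [ 0.4368 -0.3146] 43.9 0.266 1
D [ 0.4175 -0.3322] 45.3 0.221 2
top [(0.57, np.int64(5953)), (0.23, np.int64(1033))]
teal [ 264  108   75   37 2024] [[335, 108], [265, 113], [267, 144], [337, 138]]
yellow 313 362 ((337.5487976074219, 179.56097412109375), (2.2523698806762695, 49.16230773925781), 85.03025817871094)
side [(0.81, np.int64(5259))]
teal [ 324  133   76   54 1762] [[324, 147], [380, 179], [381, 186], [398, 170], [398, 160], [343, 133]]
yellow 331 377 ((354.1450500488281, 207.75128173828125), (54.849952697753906, 4.750783920288086), 30.256441116333008)
```

View pics/st_top.png

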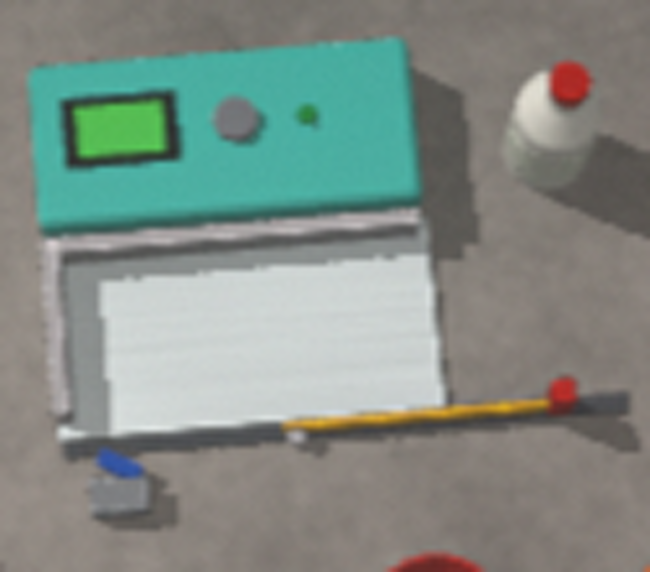

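View pics/st_side.png

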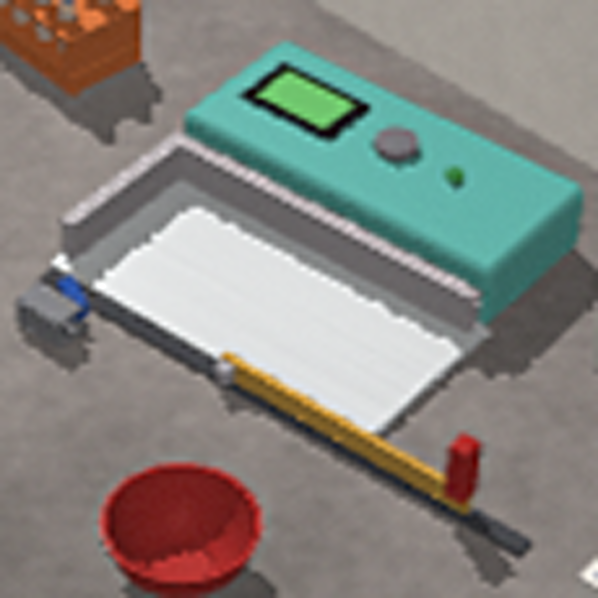

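```bash
cat > st.py <<'E'
from h import *
from scipy.optimize import least_squares
def station(t,s):
    ft=[((62,250),(0,0,.032)),((285,425),(-.131,-.150,.014)),((563,383),(-.131,-.342,.054))]
    fs=[((183,152),(0,0,.032)),((228,354),(-.131,-.15,.014)),((465,440),(-.131,-.342,.054)),((185,182),(0,0,0)),((488,328),(0,-.26,0))]
    # teal corners: y=None -> 'l'/'r'
    tt=[((40,232),.012,'l'),((30,68),.132,'l'),((407,38),.132,'r'),((422,195),.012,'r')]
    ts=[((187,115),.012,'l'),((285,42),.132,'l'),((581,188),.132,'r'),((487,268),.012,'r')]
    def res(q,full=False):
        x,y,a,yl,yr=q; R=np.array([[np.cos(a),-np.sin(a)],[np.sin(a),np.cos(a)]]); r=[]
        for p,F,T,off in ((t,ft,tt,(258,100)),(s,fs,ts,(288,125))):
            for c,P in F+[(c,(bx,yl if k=='l' else yr,.047)) for c,bx,k in T]:
                P=np.array(P); w=np.r_[R@P[:2]+[x,y],P[2]+.008]
                r.append(proj(p,w)[0]-((np.array(c)+.5)/5.2-.5+off))
        return np.array(r) if full else np.ravel(r)
    b=least_squares(res,[.68,.1,.07,.0,-.26],loss='soft_l1')
    return b.x,res(b.x,True)
if __name__=='__main__':
    t=capture('top');s=capture('side')
    x,r=station(t,s);print(x.round(4),np.rad2deg(x[2]));print(r.round(1).tolist())
    g={'A':(.5621,.3527,-18.5),'B':(.4303,.239,158.3),'C':(.5785,-.3992,-86.6),'D':(.4151,-.3329,45.7)}
    M=[]
    for p in (t,s):
        row=[]
        for k,(X,Y,a) in g.items():
            P=boxpts(X,Y,np.deg2rad(a),[-.055,-.024,0],[.055,.024,.046]);q=proj(p,P);c=np.round(q.mean(0)).astype(int)-20
            cr=cv2.resize(p['image'][c[1]:c[1]+40,c[0]:c[0]+40],None,fx=5,fy=5,interpolation=cv2.INTER_NEAREST).copy()
            h=cv2.cvtColor(cr,cv2.COLOR_RGB2HSV); print(k,'bench',np.median(h.reshape(-1,3),0))
            for i in range(8):
                for b in (1,2,4):
                    if not i&b: cv2.line(cr,*[tuple(int(v) for v in (q[j]-c+.5)*5) for j in (i,i|b)],(0,255,0),1)
            row.append(cr)
        M.append(np.hstack(row))
    cv2.imwrite('pics/mont.png',np.vstack(M)[:,:,::-1])
E
python3 st.py
```

```text
[ 0.6682  0.117   0.108   0.0082 -0.2539] 6.188938406043903
[[-0.8, -0.1], [0.9, -0.8], [1.6, 0.5], [0.5, -0.8], [0.1, -1.2], [-0.4, -1.1], [-0.1, 0.4], [-0.8, -1.4], [-0.2, 0.1], [1.0, 1.2], [-1.2, -0.4], [-2.2, 2.3], [-1.2, 0.1], [0.1, -0.9], [0.9, -0.5], [-0.3, 1.3]]
A bench [ 15.  26. 140.]
B bench [ 15.  26. 144.]
C bench [ 14.  26. 132.]
D bench [ 14.  26. 138.]
A bench [ 12.  21. 141.]
B bench [ 12.  21. 145.]
C bench [ 12.  21. 138.]
D bench [ 12.  21. 144.]
```

View pics/mont.png

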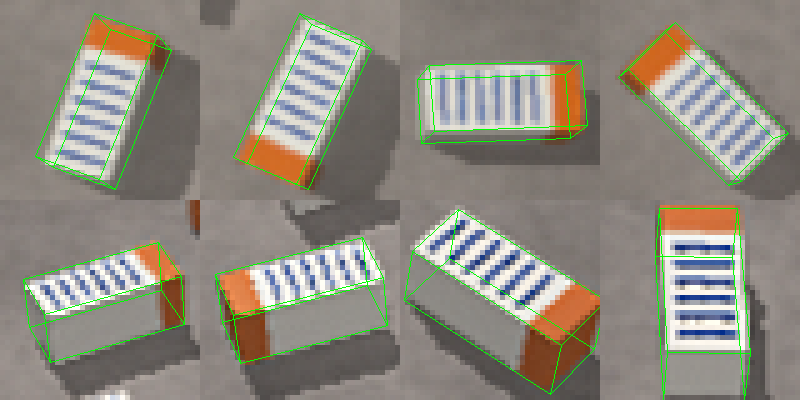

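```bash
python3 - <<'E'
s=open('h.py').read()
s=s.replace("white=(s<35)&(v>165); orange=(H>=5)&(H<=17)&(s>150)&(v>120); blue=(H>105)&(H<130)&(s>70)&(v>60)","white=(s<50)&(v>172); orange=(H>=5)&(H<=17)&(s>140)&(v>165); blue=(H>100)&(H<130)&(s>40)&(v>90)")
s=s.replace("[-.055,-.024,zb],[.055,.024,zb+.046]","[-.055,-.024,zb+.046],[.055,.024,zb+.046]")
open('h.py','w').write(s)
E
cat > cas.py <<'E'
from h import *
import sys
def run(g,zb=0.):
    t=capture('top');s=capture('side')
    for k,x0 in g.items():
        x0=[x0[0],x0[1],np.deg2rad(x0[2])]
        for n,pp in (('t',[t]),('s',[s]),('ts',[t,s])):
            try: x,f,m=fit(pp,x0,zb); print(k,n,(x[:2]*1000).round(1),np.rad2deg(x[2]).round(1),round(f,3),end=' | ')
            except Exception as e: print(k,n,'none',end=' | ')
        print()
    return t,s
if __name__=='__main__': run({'A':(.5621,.3527,-18.5),'B':(.4303,.239,158.3),'C':(.5785,-.3992,-86.6),'D':(.4151,-.3329,45.7)})
E
python3 cas.py
```

```text
A t [560.2 350.4] -14.6 0.047 | A s [561.4 350.2] -14.7 0.065 | A ts [561.1 350.3] -14.4 0.06 | 
B t [428.5 235.8] 157.6 0.044 | B s [430.4 235.6] 158.3 0.061 | B ts [429.5 235.7] 158.4 0.061 | 
C t [ 577.7 -395.1] -89.0 0.028 | C s [ 578.8 -396.5] -87.7 0.044 | C ts [ 577.9 -396. ] -88.7 0.046 | 
D t [ 415.1 -330.1] 43.8 0.059 | D s [ 417.  -331.3] 45.3 0.026 | D ts [ 416.4 -330.8] 45.2 0.056 |
```

```bash
cat > plan.py <<'E'
from h import *
import sys
# usage: plan.py x,y,z,phi[,step] ...   (mm, deg ; phi 'k' keep). Prefix b: => bay coordinates (mm, z world, phi rel.)
BAY=np.loadtxt('bay.txt') # x y yawdeg  (mm)
s=read_state(); p=s['position']*1000; R=s['tool_rot']; phi=np.rad2deg(np.arctan2(R[1,0],R[0,0]))
print('at',p.round(1),'phi',round(phi,1),'q6',round(np.rad2deg(s['qpos'][5]),1),'F',s['force'].round(1),'w',round(float(s['grip_width']),3),'t',round(s['clock'],2))
a=np.deg2rad(BAY[2]); Rb=np.array([[np.cos(a),-np.sin(a)],[np.sin(a),np.cos(a)]])
print('in bay',(Rb.T@(p[:2]-BAY[:2])).round(1),round(phi-BAY[2],1))
rows=[]
for w in sys.argv[1:]:
    bay=w.startswith('b:'); v=w[2:].split(',') if bay else w.split(',')
    step=float(v[4]) if len(v)>4 else 38
    T=np.array([float(c) for c in v[:3]])
    if bay: T[:2]=Rb@T[:2]+BAY[:2]
    f=phi if v[3]=='k' else float(v[3])+(BAY[2] if bay else 0)
    d=(f-phi+180)%360-180
    if len(v)>5: d=f-phi   # exact turn requested
    n=int(max(1,np.ceil(np.linalg.norm(T-p)/step),np.ceil(abs(d)/7)))
    for i in range(n):
        c,sn=np.cos(np.deg2rad(phi)),np.sin(np.deg2rad(phi))
        Rt=np.array([[c,sn,0],[sn,-c,0],[0,0,-1]])
        inc=np.round(Rt.T@((T-p)/(n-i))).astype(int); tr=np.round(-(d/(n-i))*2)/2
        p=p+Rt@inc; phi-=tr; d+=tr; rows.append([inc.tolist(),float(tr)])
    rows.append('--')
i=0;cur=[]
for r in rows:
    if r=='--': print('  ;',p.round(0) if 0 else '',cur);cur=[]
    else:
        cur.append(r)
E
echo "668.2 117.0 6.2" > bay.txt
python3 plan.py 561,350,110,165.6 561,350,12,165.6
```

```text
at [249.6 573.  231.3] phi 156.5 q6 -1.1 F [ 0.7 -0.8 -1. ] w 0.999 t 1.3
in bay [-366.9  498.6] 150.3
  ;  [[[-34, -7, 11], -1.0], [[-34, -8, 11], -1.0], [[-34, -8, 11], -1.0], [[-34, -9, 11], -1.0], [[-33, -10, 11], -0.5], [[-33, -10, 11], -1.0], [[-33, -11, 11], -0.5], [[-33, -11, 11], -1.0], [[-33, -11, 11], -0.5], [[-33, -12, 11], -1.0], [[-33, -12, 11], -0.5]]
  ;  [[[0, 0, 33], -0.0], [[0, 0, 33], -0.0], [[0, 0, 32], -0.0]]
```

Call:
move_arm([
  [[-34,-7,11],-1],
  [[-34,-8,11],-1],
  [[-34,-8,11],-1],
  [[-34,-9,11],-1],
  [[-33,-10,11],-0.5],
  [[-33,-10,11],-1],
  [[-33,-11,11],-0.5],
  [[-33,-11,11],-1],
  [[-33,-11,11],-0.5],
  [[-33,-12,11],-1],
], jaw=1, newtons=40)

```text
clock: 2.13
position: [0.5337, 0.3688, 0.1209]
tool_rot: [[-0.966, 0.259, 0.0], [0.259, 0.966, 0.0], [-0.0, 0.0, -1.0]]
force: [0.3, 0.9, 0.8]
grip_width: 1.0
grip_force: 0.0
```

Call:
move_arm([
  [[-33,-12,11],-0.5],
  [[0,0,0],0],
  [[0,0,33],0],
  [[0,0,33],0],
  [[0,0,20],0],
  [[0,0,12],0],
  [[0,0,0],0],
  [[0,0,0],0],
])

```text
clock: 2.8
position: [0.561, 0.3501, 0.0124]
tool_rot: [[-0.968, 0.251, -0.0], [0.251, 0.968, -0.0], [0.0, -0.0, -1.0]]
force: [0.7, -0.2, -0.2]
grip_width: 0.997
grip_force: 0.0
```

Call:
move_arm([
  [[0,0,0],0],
  [[0,0,0],0],
  [[0,0,0],0],
  [[0,0,0],0],
  [[0,0,0],0],
  [[0,0,0],0],
], jaw=0)

```text
clock: 3.3
position: [0.5621, 0.3506, 0.0141]
tool_rot: [[-0.968, 0.251, 0.002], [0.251, 0.968, 0.002], [-0.002, 0.002, -1.0]]
force: [0.1, 0.7, 7.3]
grip_width: 0.555
grip_force: 43.1
```

```bash
python3 plan.py k 2>/dev/null | head -3
```

```text
at [562.1 350.6  14.1] phi 165.5 q6 -44.6 F [0.1 0.7 7.3] w 0.555 t 3.3
in bay [-80.2 243.6] 159.3
```

```bash
python3 plan.py 562,350,100,k b:-66,-54,100,180 b:-66,-54,25,180,25
```

```text
at [562.1 350.6  14.1] phi 165.5 q6 -44.6 F [0.1 0.7 7.3] w 0.555 t 3.3
in bay [-80.2 243.6] 159.3
  ;  [[[0, 0, -29], -0.0], [[0, 0, -28], -0.0], [[0, -1, -29], -0.0]]
  ;  [[[-15, -34, 0], -2.5], [[-13, -35, 0], -2.5], [[-12, -35, 0], -2.5], [[-10, -36, 0], -2.5], [[-9, -36, 0], -2.5], [[-7, -36, 0], -2.5], [[-6, -37, 0], -3.0], [[-3, -37, 0], -2.5]]
  ;  [[[0, 0, 19], -0.0], [[0, 0, 19], -0.0], [[0, 0, 19], -0.0], [[0, 0, 18], -0.0]]
```

Call:
move_arm([
  [[0,0,-15],0],
  [[0,0,-35],0],
  [[0,0,-36],0],
  [[-15,-34,0],-2.5],
  [[-13,-35,0],-2.5],
  [[-12,-35,0],-2.5],
  [[-10,-36,0],-2.5],
  [[-9,-36,0],-2.5],
  [[-7,-36,0],-2.5],
  [[-6,-37,0],-3],
], newtons=60)

```text
clock: 4.13
position: [0.6018, 0.0912, 0.0992]
tool_rot: [[-0.998, -0.063, -0.0], [-0.063, 0.998, -0.0], [0.0, -0.0, -1.0]]
force: [0.9, -0.3, -3.6]
grip_width: 0.552
grip_force: 64.3
```

Call:
move_arm([
  [[-3,-37,0],-2.5],
  [[0,0,0],0],
  [[0,0,0],0],
])

```text
clock: 4.38
position: [0.6074, 0.054, 0.099]
tool_rot: [[-0.995, -0.1, -0.0], [-0.1, 0.995, -0.0], [0.0, -0.0, -1.0]]
force: [0.8, 0.4, -2.5]
grip_width: 0.547
grip_force: 64.1
```

```bash
python3 plan.py b:-66,-54,24,180,25; python3 - <<'E'
from h import *
t=capture('top');s=capture('side')
a=t['image'][100:220,245:395];b=s['image'][100:220,270:420]
z=lambda i:cv2.resize(i,None,fx=5.3,fy=5.3,interpolation=cv2.INTER_CUBIC)[:,:,::-1]
cv2.imwrite('pics/carry1.png',cv2.resize(np.hstack([z(a),z(b)]),(800,320)))
E
```

```text
at [607.4  54.   99. ] phi -174.3 q6 -91.8 F [ 0.8  0.4 -2.5] w 0.547 t 4.38
in bay [-67.2 -56.1] -180.5
  ;  [[[0, 1, 19], -0.0], [[0, 0, 19], -0.0], [[-1, 1, 18], -0.0], [[0, 0, 19], -0.5]]
```

View pics/carry1.png

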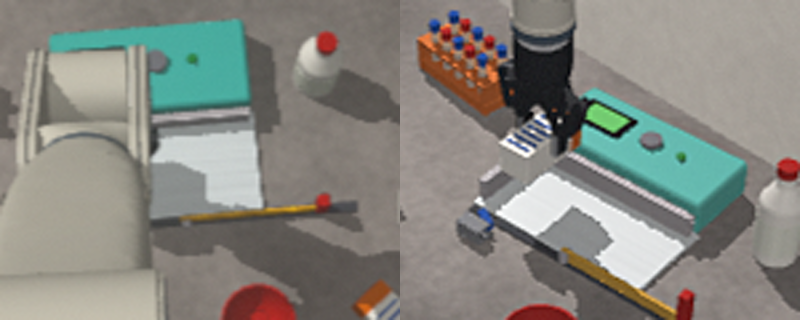

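Call:
move_arm([
  [[0,1,19],0],
  [[0,0,19],0],
  [[0,1,18],-0.5],
  [[0,0,10],0],
  [[0,0,6],0],
  [[0,0,3],0],
  [[0,0,0],0],
])

```text
clock: 5.07
position: [0.6071, 0.0587, 0.0232]
tool_rot: [[-0.994, -0.113, -0.0], [-0.113, 0.994, -0.0], [0.0, 0.0, -1.0]]
force: [-0.2, -0.7, -3.0]
grip_width: 0.552
grip_force: 64.1
```

Call:
move_arm([
  [[0,0,1],0],
  [[0,0,0],0],
  [[-3,0,0],0],
  [[-3,0,0],0],
  [[-3,0,0],0],
  [[0,0,0],0],
])

```text
clock: 5.57
position: [0.6174, 0.0592, 0.0228]
tool_rot: [[-0.994, -0.112, 0.002], [-0.112, 0.994, 0.0], [-0.002, -0.0, -1.0]]
force: [-0.3, -0.1, -2.5]
grip_width: 0.551
grip_force: 64.1
```

Call:
move_arm([
  [[0,0,1],0],
  [[-2,0,0],0],
  [[-2,0,0],0],
  [[0,0,0],0],
])

```text
clock: 5.9
position: [0.6198, 0.0595, 0.0222]
tool_rot: [[-0.994, -0.112, -0.001], [-0.112, 0.994, -0.0], [0.001, 0.0, -1.0]]
force: [-5.7, -1.0, 7.6]
grip_width: 0.551
grip_force: 65.4
```

```bash
python3 plan.py k 2>/dev/null | head -3
```

```text
at [619.8  59.5  22.2] phi -173.5 q6 -92.1 F [-5.7 -1.   7.6] w 0.551 t 5.9
in bay [-54.3 -51.9] -179.7
```

Call:
move_arm([
  [[0,0,0],0],
  [[0,0,0],0],
  [[0,0,0],0],
  [[0,0,-20],0],
  [[0,0,-25],0],
  [[0,-17,0],0],
  [[0,-20,0],0],
  [[0,-16,0],0],
], jaw=0.72)

```text
clock: 6.57
position: [0.6267, 0.0063, 0.067]
tool_rot: [[-0.994, -0.113, 0.002], [-0.113, 0.994, -0.0], [-0.002, -0.0, -1.0]]
force: [-0.2, 0.6, -0.1]
grip_width: 0.723
grip_force: 0.0
```

Call:
move_arm([
  [[0,0,0],0],
  [[0,0,0],0],
  [[0,0,0],0],
  [[0,0,0],0],
  [[0,0,20],0],
  [[0,0,25],0],
  [[0,0,0],0],
], jaw=0)

```text
clock: 7.15
position: [0.6231, 0.0078, 0.0176]
tool_rot: [[-0.994, -0.114, -0.006], [-0.114, 0.994, 0.0], [0.006, 0.001, -1.0]]
force: [-1.6, 0.9, -0.9]
grip_width: 0.004
grip_force: 0.0
```

```bash
python3 plan.py b:-55,-64,20,180,6
```

```text
at [623.1   7.8  17.6] phi -173.5 q6 -96.9 F [-1.6  0.9 -0.9] w 0.004 t 7.15
in bay [ -56.6 -103.7] -179.7
  ;  [[[0, 6, 0], 0.0], [[0, 6, 0], 0.0], [[0, 6, 0], 0.0], [[0, 5, -1], 0.0], [[-1, 6, 0], 0.0], [[0, 5, -1], 0.0], [[-1, 6, 0], 0.5]]
```

Call:
move_arm([
  [[0,6,-1],0],
  [[0,6,0],0],
  [[0,6,0],0],
  [[0,5,0],0],
  [[0,5,0],0],
  [[0,4,0],0],
  [[0,4,0],0],
  [[0,0,0],0],
])

```text
clock: 7.82
position: [0.6221, 0.0436, 0.0226]
tool_rot: [[-0.994, -0.113, 0.0], [-0.113, 0.994, 0.0], [-0.0, 0.0, -1.0]]
force: [-0.2, -0.3, -0.3]
grip_width: -0.001
grip_force: 0.0
```

Call:
move_arm([
  [[0,2,0],0],
  [[0,2,0],0],
  [[0,1,0],0],
  [[0,0,0],0],
])

```text
clock: 8.15
position: [0.6215, 0.0478, 0.0223]
tool_rot: [[-0.994, -0.112, 0.0], [-0.112, 0.994, 0.0], [-0.0, 0.0, -1.0]]
force: [0.6, 0.3, 0.4]
grip_width: 0.001
grip_force: 0.2
```

```bash
python3 plan.py k 2>/dev/null | head -3
```

```text
at [621.5  47.8  22.3] phi -173.5 q6 -93.2 F [0.6 0.3 0.4] w 0.001 t 8.15
in bay [-53.9 -63.8] -179.7
```

Call:
move_arm([
  [[0,2,0],0],
  [[0,2,0],0],
  [[0,0,0],0],
])

```text
clock: 8.4
position: [0.6209, 0.0517, 0.0223]
tool_rot: [[-0.994, -0.113, -0.0], [-0.113, 0.994, -0.0], [0.0, -0.0, -1.0]]
force: [-0.5, -1.2, 1.7]
grip_width: 0.003
grip_force: 0.9
```

Call:
move_arm([
  [[0,2,0],0],
  [[0,2,0],0],
  [[0,0,0],0],
])

```text
clock: 8.65
position: [0.6209, 0.0521, 0.0227]
tool_rot: [[-0.994, -0.114, 0.0], [-0.114, 0.994, -0.004], [0.0, -0.004, -1.0]]
force: [-0.3, -22.6, 4.3]
grip_width: -0.0
grip_force: 11.3
```

```bash
python3 plan.py k 2>/dev/null | head -3; python3 - <<'E'
from h import *
s=capture('side');t=capture('top')
a=t['image'][100:220,245:395];b=s['image'][120:210,280:400]
z=lambda i:cv2.resize(i,(800,600),interpolation=cv2.INTER_CUBIC)[:,:,::-1]
cv2.imwrite('pics/push1.png',z(b))
E
```

```text
at [620.9  52.1  22.7] phi -173.5 q6 -92.4 F [ -0.3 -22.6   4.3] w -0.0 t 8.65
in bay [-54.  -59.4] -179.7
```

View pics/push1.png

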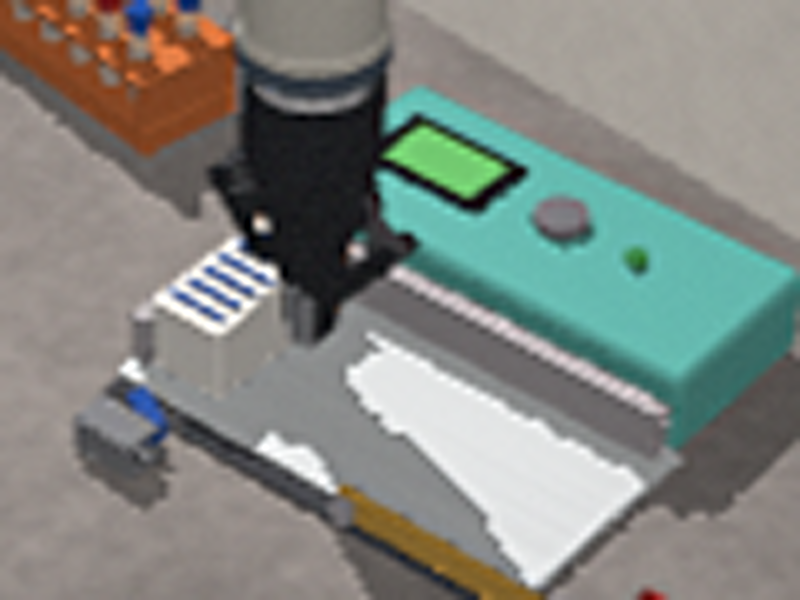

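```bash
python3 plan.py b:-54,-70,22,180 b:-58,-75,70,180 b:-142,-24,70,180 b:-142,-24,32,180 b:-125,-24,32,180,5
```

```text
at [620.8  52.1  22.7] phi -173.5 q6 -92.4 F [ -0.4 -21.6   5. ] w -0.002 t 8.75
in bay [-54.1 -59.4] -179.7
  ;  [[[0, -11, 1], 0.5]]
  ;  [[[2, -2, -24], -0.0], [[2, -3, -24], -0.0]]
  ;  [[[28, 17, 0], -0.0], [[28, 17, 0], -0.0], [[28, 17, 0], -0.0]]
  ;  [[[0, 0, 38], -0.0]]
  ;  [[[-4, 0, 0], -0.0], [[-4, 0, 0], -0.0], [[-4, 0, 0], -0.0], [[-5, 0, 0], -0.0]]
```

Call:
move_arm([
  [[0,-14,0],0],
  [[2,-3,-24],0],
  [[2,-3,-24],0],
  [[28,17,0],0],
  [[28,17,0],0],
  [[28,17,0],0],
  [[0,0,20],0],
  [[0,0,18],0],
  [[-5,0,0],0],
  [[-5,0,0],0],
])

```text
clock: 9.58
position: [0.5393, 0.0778, 0.0318]
tool_rot: [[-0.994, -0.113, -0.002], [-0.113, 0.994, 0.0], [0.002, 0.0, -1.0]]
force: [-0.0, 0.2, -0.0]
grip_width: -0.003
grip_force: 0.0
```

Call:
move_arm([
  [[-4,0,0],0],
  [[-3,0,0],0],
  [[-2,0,0],0],
  [[0,0,0],0],
])

```text
clock: 9.92
position: [0.5482, 0.0785, 0.0328]
tool_rot: [[-0.994, -0.112, -0.002], [-0.112, 0.994, -0.0], [0.002, 0.0, -1.0]]
force: [-4.0, -1.3, 2.0]
grip_width: 0.004
grip_force: 1.8
```

```bash
python3 plan.py k 2>/dev/null | head -3
```

```text
at [548.2  78.5  32.8] phi -173.6 q6 -89.5 F [-4.  -1.3  2. ] w 0.004 t 9.92
in bay [-123.4  -25.3] -179.8
```

Call:
move_arm([
  [[-2,0,0],0],
  [[-1,0,0],0],
  [[0,0,0],0],
])

```text
clock: 10.17
position: [0.5482, 0.0785, 0.0322]
tool_rot: [[-0.994, -0.112, -0.007], [-0.112, 0.994, -0.001], [0.007, -0.0, -1.0]]
force: [-10.9, -1.0, 7.7]
grip_width: -0.001
grip_force: 5.6
```

Call:
move_arm([
  [[10,0,0],0],
  [[10,0,-20],0],
  [[15,0,-38],0],
  [[35,0,-38],0],
  [[0,38,-20],0],
  [[0,38,0],0],
  [[0,38,0],0],
], jaw=1)

```text
clock: 10.75
position: [0.4774, 0.1852, 0.143]
tool_rot: [[-0.994, -0.11, 0.006], [-0.11, 0.994, 0.002], [-0.006, 0.002, -1.0]]
force: [1.1, -0.2, 0.7]
grip_width: 0.977
grip_force: 0.0
```

```bash
python3 - <<'E'
from cas import *
t,s=run({'A':(.617,.088,6.2)},.008)
run({'B':(.4303,.239,158.3),'C':(.5785,-.3992,-86.6),'D':(.4151,-.3329,45.7)})
a=t['image'][100:220,245:395];b=s['image'][120:210,280:400]
cv2.imwrite('pics/set1.png',cv2.resize(b,(800,600),interpolation=cv2.INTER_CUBIC)[:,:,::-1])
E
python3 plan.py k 2>/dev/null | head -3
```

```text
A t [613.7  89. ] 5.9 0.092 | A s [617.  88.] -8.1 1.0 | A ts [613.7  89. ] 5.9 0.546 | 
B t [378.7 300.2] -175.9 0.404 | B s [430.5 235.7] 158.4 0.06 | B ts [430.1 235.8] 157.9 0.468 | 
C t [ 577.7 -395.1] -89.0 0.028 | C s [ 578.4 -396.6] -88.2 0.038 | C ts [ 577.9 -396. ] -88.7 0.04 | 
D t [ 415.1 -330.2] 44.0 0.065 | D s [ 416.9 -331.2] 45.4 0.027 | D ts [ 416.5 -330.9] 45.1 0.054 | 
at [476.2 185.  140.9] phi -173.4 q6 -76.7 F [0.3 0.  0.4] w 1.001 t 10.95
in bay [-183.5   88.4] -179.6
```

View pics/set1.png

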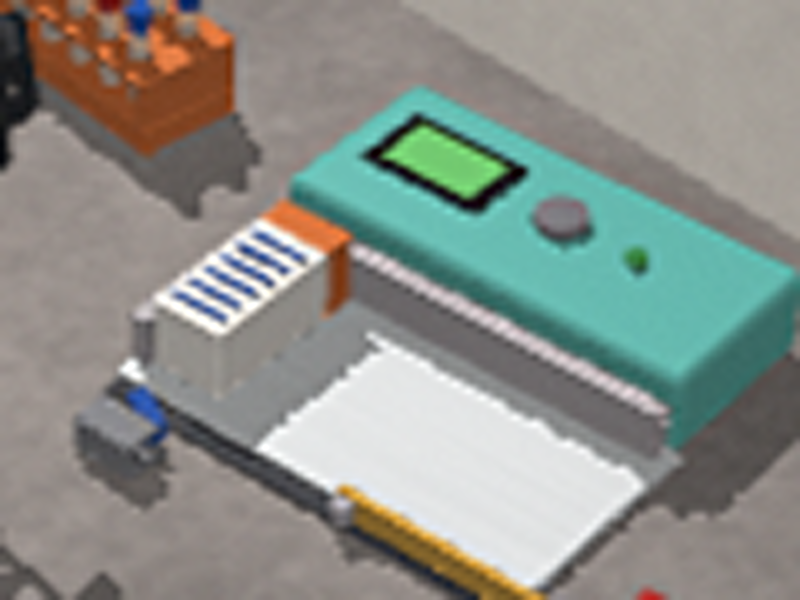

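```bash
echo "665.9 118.6 6.1" > bay.txt
python3 plan.py 430,236,100,158.4 430,236,13,158.4
```

```text
at [476.2 185.  140.9] phi -173.4 q6 -76.7 F [0.3 0.  0.4] w 1.001 t 10.95
in bay [-181.6   86.2] -179.5
  ;  [[[8, 11, 8], 5.5], [[9, 10, 8], 5.5], [[10, 10, 8], 5.5], [[11, 8, 8], 6.0], [[12, 8, 9], 5.5]]
  ;  [[[0, 0, 29], 0.0], [[0, 0, 29], 0.0], [[0, 0, 29], 0.0]]
```

Call:
move_arm([
  [[8,11,8],5.5],
  [[9,10,8],5.5],
  [[10,10,8],5.5],
  [[11,8,8],6],
  [[12,8,9],5.5],
  [[0,0,0],0],
  [[0,0,30],0],
  [[0,0,30],0],
  [[0,0,20],0],
  [[0,0,7],0],
])

```text
clock: 11.78
position: [0.429, 0.2337, 0.0102]
tool_rot: [[-0.931, 0.366, -0.003], [0.366, 0.931, -0.002], [0.002, -0.003, -1.0]]
force: [-0.6, -0.5, 0.3]
grip_width: 1.001
grip_force: 0.0
```

Call:
move_arm([
  [[0,0,0],0],
  [[0,0,0],0],
  [[0,0,0],0],
  [[0,0,0],0],
  [[0,0,0],0],
  [[0,0,0],0],
], jaw=0, newtons=60)

```text
clock: 12.28
position: [0.4309, 0.2358, 0.0139]
tool_rot: [[-0.93, 0.367, 0.003], [0.367, 0.93, 0.001], [-0.002, 0.002, -1.0]]
force: [0.4, -2.3, 8.6]
grip_width: 0.554
grip_force: 62.6
```

```bash
python3 plan.py 430,236,100,k b:-68,-101,105,0 b:-68,-101,26,0,20
```

```text
at [430.9 235.8  13.9] phi 158.5 q6 -41.1 F [ 0.4 -2.3  8.6] w 0.554 t 12.28
in bay [-221.3  141.5] 152.4
  ;  [[[0, 0, -29], -0.0], [[0, 0, -29], -0.0], [[1, 0, -28], -0.0]]
  ;  [[[-11, -7, 0], 7.0], [[-12, -5, 0], 7.0], [[-13, -4, 0], 7.0], [[-13, -2, 0], 7.0], [[-13, 0, 0], 7.0], [[-13, 1, 0], 7.0], [[-13, 3, 0], 7.0], [[-12, 4, 0], 7.0], [[-12, 6, 0], 7.0], [[-11, 7, 0], 7.0], [[-10, 8, 0], 7.0], [[-9, 10, 0], 7.0], [[-8, 11, -1], 7.0], [[-6, 11, 0], 7.0], [[-5, 12, -1], 7.0], [[-3, 13, 0], 7.0], [[-2, 13, -1], 6.5], [[0, 13, 0], 7.0], [[1, 13, -1], 6.5], [[3, 13, 0], 7.0], [[4, 12, -1], 6.5], [[5, 11, 0], 7.0]]
  ;  [[[0, 0, 20], -0.0], [[0, 0, 20], -0.0], [[0, 0, 19], -0.0], [[0, 0, 20], -0.0]]
```

Call:
move_arm([
  [[0,0,-15],0],
  [[0,0,-35],0],
  [[0,0,-38],0],
  [[-11,-7,0],7],
  [[-12,-5,0],7],
  [[-13,-4,0],7],
  [[-13,-2,0],7],
  [[-13,0,0],7],
  [[-13,1,0],7],
  [[-13,3,0],7],
])

```text
clock: 13.12
position: [0.4872, 0.1628, 0.1011]
tool_rot: [[-0.328, 0.945, 0.001], [0.945, 0.328, 0.0], [-0.0, 0.001, -1.0]]
force: [0.5, -0.4, -1.9]
grip_width: 0.549
grip_force: 62.2
```

Call:
move_arm([
  [[-12,4,0],7],
  [[-12,6,0],7],
  [[-11,7,0],7],
  [[-10,8,0],7],
  [[-9,10,0],7],
  [[-8,11,0],7],
  [[-6,11,0],7],
  [[-5,12,0],7],
  [[-3,13,0],7],
  [[-2,13,0],7],
])

```text
clock: 13.95
position: [0.5688, 0.0603, 0.1011]
tool_rot: [[0.776, 0.631, 0.001], [0.631, -0.776, 0.0], [0.001, 0.0, -1.0]]
force: [-0.6, 0.4, -1.7]
grip_width: 0.553
grip_force: 62.2
```

Call:
move_arm([
  [[0,13,0],7],
  [[1,13,0],6.5],
  [[3,13,0],7],
  [[4,12,0],6.5],
  [[5,11,0],7],
  [[0,0,0],0],
  [[0,0,0],0],
])

```text
clock: 14.53
position: [0.6078, 0.01, 0.1008]
tool_rot: [[0.995, 0.098, 0.0], [0.098, -0.995, 0.0], [0.0, -0.0, -1.0]]
force: [-0.4, -0.2, -1.8]
grip_width: 0.552
grip_force: 62.3
```

```bash
python3 plan.py b:-68,-101,26,0,20
```

```text
at [607.8  10.  100.8] phi 5.6 q6 84.2 F [-0.4 -0.2 -1.8] w 0.552 t 14.53
in bay [ -69.3 -101.8] -0.5
  ;  [[[0, 0, 19], -0.0], [[0, 0, 19], -0.0], [[1, 0, 18], -0.0], [[0, -1, 19], -0.5]]
```

Call:
move_arm([
  [[0,0,20],-0.5],
  [[0,0,20],0],
  [[0,0,20],0],
  [[0,0,12],0],
  [[0,0,5],0],
  [[0,0,2],0],
  [[4,0,0],0],
  [[4,0,0],0],
  [[3,0,0],0],
  [[0,0,0],0],
])

```text
clock: 15.37
position: [0.6177, 0.0115, 0.022]
tool_rot: [[0.994, 0.106, -0.003], [0.106, -0.994, -0.0], [-0.003, -0.0, -1.0]]
force: [-7.6, -0.6, 5.7]
grip_width: 0.551
grip_force: 63.2
```

Call:
move_arm([
  [[2,0,0],0],
  [[2,0,0],0],
  [[1,0,0],0],
  [[0,0,0],0],
])

```text
clock: 15.7
position: [0.6178, 0.0114, 0.022]
tool_rot: [[0.994, 0.106, -0.012], [0.106, -0.994, -0.001], [-0.012, -0.0, -1.0]]
force: [-22.9, -3.2, 20.6]
grip_width: 0.554
grip_force: 65.0
```

```bash
python3 plan.py k 2>/dev/null | head -3
```

```text
at [617.8  11.4  22. ] phi 6.1 q6 84.0 F [-22.9  -3.2  20.6] w 0.554 t 15.7
in bay [ -59.2 -101.5] -0.0
```

Call:
move_arm([
  [[-3,0,0],0],
  [[0,0,0],0],
  [[0,0,0],0],
  [[0,0,0],0],
  [[0,0,-20],0],
  [[0,0,-25],0],
  [[0,17,0],0],
  [[0,20,0],0],
  [[0,12,0],0],
], jaw=0.72)

```text
clock: 16.45
position: [0.627, -0.0383, 0.0672]
tool_rot: [[0.995, 0.104, 0.002], [0.104, -0.995, -0.0], [0.002, 0.001, -1.0]]
force: [0.2, -0.6, -0.4]
grip_width: 0.722
grip_force: 0.0
```

Call:
move_arm([
  [[0,0,0],0],
  [[0,0,0],0],
  [[0,0,0],0],
  [[0,0,0],0],
  [[0,0,20],0],
  [[0,0,25],0],
  [[0,-4,0],0],
  [[0,-6,0],0],
  [[0,0,0],0],
], jaw=0)

```text
clock: 17.2
position: [0.6248, -0.0257, 0.0219]
tool_rot: [[0.994, 0.105, -0.0], [0.105, -0.994, 0.0], [-0.0, -0.0, -1.0]]
force: [0.2, -0.2, 0.2]
grip_width: 0.002
grip_force: 0.0
```

```bash
python3 plan.py b:-57,-110,22,0,5
```

```text
at [624.8 -25.7  21.9] phi 6.0 q6 80.5 F [ 0.2 -0.2  0.2] w 0.002 t 17.2
in bay [ -56.2 -139.2] -0.1
  ;  [[[0, -5, 0], -0.0], [[0, -5, 0], -0.0], [[0, -5, 0], -0.0], [[0, -5, 0], -0.0], [[0, -5, 0], -0.0], [[-1, -4, 0], -0.0]]
```

Call:
move_arm([
  [[0,-5,0],0],
  [[0,-5,0],0],
  [[0,-5,0],0],
  [[0,-5,0],0],
  [[0,-4,0],0],
  [[0,-3,0],0],
  [[0,-2,0],0],
  [[0,0,0],0],
])

```text
clock: 17.87
position: [0.6218, 0.0021, 0.0214]
tool_rot: [[0.995, 0.104, 0.0], [0.104, -0.995, 0.0], [0.0, -0.0, -1.0]]
force: [-0.1, 0.2, 0.4]
grip_width: 0.001
grip_force: 0.0
```

Call:
move_arm([
  [[0,-1,0],0],
  [[0,-1,0],0],
  [[0,-1,0],0],
  [[0,0,0],0],
])

```text
clock: 18.2
position: [0.6218, 0.0036, 0.0214]
tool_rot: [[0.995, 0.104, 0.001], [0.104, -0.995, -0.001], [0.0, 0.001, -1.0]]
force: [1.2, -6.4, -0.7]
grip_width: 0.003
grip_force: 3.2
```

```bash
python3 plan.py k 2>/dev/null | head -3
```

```text
at [621.8   3.6  21.4] phi 6.0 q6 83.4 F [ 1.2 -6.4 -0.7] w 0.003 t 18.2
in bay [ -56.  -109.7] -0.1
```

Call:
move_arm([
  [[0,-1,0],0],
  [[0,-1,0],0],
  [[0,0,0],0],
  [[0,0,0],0],
])

```text
clock: 18.53
position: [0.6218, 0.0037, 0.0215]
tool_rot: [[0.995, 0.104, 0.001], [0.104, -0.995, -0.003], [0.001, 0.003, -1.0]]
force: [0.9, -16.0, 1.0]
grip_width: -0.002
grip_force: 8.0
```

Call:
move_arm([
  [[0,14,0],0],
  [[-2,2,-24],0],
  [[-2,0,-24],0],
  [[-27,-16,0],0],
  [[-27,-16,0],0],
  [[-28,-17,0],0],
  [[0,0,20],0],
  [[0,0,17],0],
  [[5,0,0],0],
  [[5,0,0],0],
])

```text
clock: 19.37
position: [0.542, 0.0314, 0.0319]
tool_rot: [[0.995, 0.104, -0.002], [0.104, -0.995, 0.0], [-0.002, -0.0, -1.0]]
force: [0.4, 0.3, 0.1]
grip_width: -0.002
grip_force: 0.0
```

```bash
python3 plan.py b:-120,-72,32,0,3
```

```text
at [542.   31.4  31.9] phi 5.9 q6 86.1 F [0.4 0.3 0.1] w -0.002 t 19.37
in bay [-132.5  -73.6] -0.2
  ;  [[[2, 0, 0], -0.0], [[3, 0, 0], -0.0], [[2, -1, 0], -0.0], [[3, 0, 0], -0.0], [[2, -1, 0], -0.0]]
```

Call:
move_arm([
  [[3,0,0],0],
  [[3,0,0],0],
  [[2,0,0],0],
  [[2,0,0],0],
  [[2,0,0],0],
  [[1,0,0],0],
  [[0,0,0],0],
])

```text
clock: 19.95
position: [0.5532, 0.0327, 0.0322]
tool_rot: [[0.995, 0.104, -0.004], [0.104, -0.995, -0.0], [-0.004, -0.0, -1.0]]
force: [-5.5, -0.5, 4.1]
grip_width: 0.002
grip_force: 2.9
```

```bash
python3 plan.py k 2>/dev/null | head -3
```

```text
at [553.2  32.7  32.2] phi 6.0 q6 86.2 F [-5.5 -0.5  4.1] w 0.002 t 19.95
in bay [-121.2  -73.5] -0.1
```

Call:
move_arm([
  [[2,0,0],0],
  [[0,0,0],0],
  [[-12,0,0],0],
  [[-10,5,-25],-4],
  [[-5,20,-38],-6],
  [[0,30,-20],-7],
  [[0,35,0],-7],
  [[0,35,0],-7],
  [[0,30,0],-6],
], jaw=1)

```text
clock: 20.7
position: [0.5926, -0.1116, 0.1153]
tool_rot: [[0.728, 0.686, 0.002], [0.686, -0.728, -0.001], [0.001, 0.002, -1.0]]
force: [0.8, -0.3, -0.4]
grip_width: 0.996
grip_force: 0.0
```

```bash
python3 - <<'E'
from cas import *
t,s=run({'A':(.6137,.089,6.1),'B':(.6187,.0412,6.1)},.008)
run({'C':(.5785,-.396,-88.6),'D':(.4161,-.331,45.2)})
E
python3 plan.py 416,-331,100,45.2 416,-331,12,45.2
```

```text
A t [615.1  76.6] 14.3 0.494 | A s [617.1  59.2] 27.1 0.472 | A ts [617.   62.1] 32.1 0.485 | 
B t [618.4  47.9] 0.5 0.476 | B s [617.7  59.8] 29.8 0.476 | B ts [617.3  66.8] 12.1 0.479 | 
C t [ 576.7 -395.3] -88.7 0.031 | C s [ 578.6 -396.6] -88.3 0.04 | C ts [ 577.9 -396.1] -88.8 0.042 | 
D t [ 414.7 -329.6] 42.7 0.087 | D s [ 416.5 -330.9] 45.3 0.054 | D ts [ 416.3 -330.7] 44.7 0.077 | 
at [ 591.7 -109.9  113.9] phi 42.8 q6 35.5 F [-0.2  1.  -0.4] w 1.001 t 20.9
in bay [ -98.1 -219.3] 36.7
  ;  [[[-35, 5, 2], -0.5], [[-35, 5, 2], -0.5], [[-35, 5, 2], -0.0], [[-35, 5, 2], -0.5], [[-35, 4, 1], -0.0], [[-35, 5, 2], -0.5], [[-35, 4, 1], -0.0], [[-35, 4, 2], -0.5]]
  ;  [[[0, 0, 29], 0.0], [[0, 0, 29], 0.0], [[0, 0, 30], 0.0]]
```

Call:
move_arm([
  [[-35,5,2],-0.5],
  [[-35,5,2],-0.5],
  [[-35,5,2],0],
  [[-35,5,2],-0.5],
  [[-35,4,1],0],
  [[-35,5,2],-0.5],
  [[-35,4,1],0],
  [[-35,4,2],-0.5],
  [[0,0,0],0],
  [[0,0,30],0],
])

```text
clock: 21.73
position: [0.4181, -0.3333, 0.0736]
tool_rot: [[0.704, 0.71, 0.006], [0.71, -0.704, -0.005], [0.001, 0.008, -1.0]]
force: [1.2, -1.7, 0.3]
grip_width: 0.999
grip_force: 0.0
```

Call:
move_arm([
  [[0,0,30],0],
  [[0,0,18],0],
  [[0,0,9],0],
  [[0,0,0],0],
  [[0,0,0],0],
])

```text
clock: 22.15
position: [0.4169, -0.33, 0.0131]
tool_rot: [[0.701, 0.713, -0.001], [0.713, -0.701, 0.001], [-0.0, -0.001, -1.0]]
force: [0.5, 0.3, -0.6]
grip_width: 1.0
grip_force: 0.0
```

Call:
move_arm([
  [[0,0,0],0],
  [[0,0,0],0],
  [[0,0,0],0],
  [[0,0,0],0],
  [[0,0,0],0],
  [[0,0,0],0],
], jaw=0)

```text
clock: 22.65
position: [0.4173, -0.3314, 0.0142]
tool_rot: [[0.701, 0.713, 0.001], [0.713, -0.701, -0.001], [0.0, 0.002, -1.0]]
force: [0.3, 2.0, 7.8]
grip_width: 0.551
grip_force: 62.5
```

```bash
python3 plan.py 416,-331,120,k b:-69,-150,120,0 b:-69,-150,24,0,20
```

```text
at [ 417.3 -331.4   14.2] phi 45.5 q6 4.8 F [0.3 2.  7.8] w 0.551 t 22.65
in bay [-295. -421.] 39.4
  ;  [[[0, 0, -35], -0.0], [[0, -1, -35], -0.0], [[-1, 0, -36], -0.0]]
  ;  [[[35, -7, 0], 4.0], [[34, -9, 0], 4.0], [[34, -11, 0], 4.0], [[33, -14, 0], 4.0], [[31, -16, 0], 4.0], [[30, -18, 0], 4.0], [[29, -20, 0], 4.0], [[28, -22, 0], 4.0], [[26, -24, 0], 3.5], [[25, -25, 0], 4.0]]
  ;  [[[0, 0, 19], -0.0], [[0, 0, 19], -0.0], [[0, 0, 19], -0.0], [[0, 0, 20], -0.0], [[0, 0, 19], -0.0]]
```

Call:
move_arm([
  [[0,0,-20],0],
  [[0,0,-38],0],
  [[0,0,-38],0],
  [[20,-4,-10],2],
  [[35,-8,0],4],
  [[35,-10,0],4],
  [[34,-12,0],4],
  [[32,-14,0],4],
  [[31,-16,0],4],
  [[30,-18,0],4],
])

```text
clock: 23.48
position: [0.5503, -0.1375, 0.1195]
tool_rot: [[0.944, 0.33, 0.001], [0.33, -0.944, -0.0], [0.0, 0.0, -1.0]]
force: [1.7, -0.3, -2.1]
grip_width: 0.552
grip_force: 62.5
```

```bash
python3 plan.py b:-69,-150,120,0 b:-69,-150,24,0,20
```

```text
at [ 550.3 -137.5  119.5] phi 19.2 q6 55.5 F [ 1.7 -0.3 -2.1] w 0.552 t 23.48
in bay [-142.2 -242.3] 13.1
  ;  [[[23, -18, 0], 3.5], [[22, -20, 0], 3.0], [[21, -21, 0], 3.5], [[19, -22, -1], 3.0]]
  ;  [[[0, 0, 19], 0.0], [[0, 0, 19], 0.0], [[0, 0, 19], 0.0], [[0, 0, 20], 0.0], [[0, 0, 19], 0.0]]
```

Call:
move_arm([
  [[23,-18,0],3.5],
  [[22,-20,0],3],
  [[21,-21,0],3.5],
  [[17,-20,0],3],
  [[0,0,0],0],
  [[0,0,0],0],
  [[0,0,20],0],
  [[0,0,20],0],
])

```text
clock: 24.15
position: [0.6107, -0.0422, 0.0799]
tool_rot: [[0.994, 0.113, 0.003], [0.113, -0.994, -0.0], [0.003, 0.001, -1.0]]
force: [-0.2, 0.5, -1.8]
grip_width: 0.55
grip_force: 62.3
```

```bash
python3 plan.py b:-69,-150,22,0,19
```

```text
at [610.7 -42.2  79.9] phi 6.5 q6 78.5 F [-0.2  0.5 -1.8] w 0.55 t 24.15
in bay [ -72. -154.] 0.4
  ;  [[[1, -1, 14], 0.0], [[1, -1, 15], 0.0], [[1, -1, 14], 0.0], [[0, -1, 15], 0.5]]
```

Call:
move_arm([
  [[4,-2,0],0.5],
  [[4,-2,0],0],
  [[0,0,15],0],
  [[0,0,20],0],
  [[0,0,15],0],
  [[0,0,7],0],
  [[2,0,1],0],
  [[3,0,0],0],
  [[3,0,0],0],
  [[0,0,0],0],
])

```text
clock: 24.98
position: [0.6273, -0.0358, 0.0221]
tool_rot: [[0.995, 0.104, 0.003], [0.104, -0.995, -0.0], [0.003, 0.0, -1.0]]
force: [-0.1, 0.7, -1.9]
grip_width: 0.555
grip_force: 63.4
```

```bash
python3 plan.py k 2>/dev/null | head -3
```

```text
at [627.3 -35.8  22.1] phi 6.0 q6 79.7 F [-0.1  0.7 -1.9] w 0.555 t 24.98
in bay [ -54.7 -149.5] -0.1
```

Call:
move_arm([
  [[2,0,1],0],
  [[2,0,0],0],
  [[1,0,0],0],
  [[0,0,0],0],
])

```text
clock: 25.32
position: [0.6279, -0.0357, 0.0218]
tool_rot: [[0.995, 0.104, -0.006], [0.104, -0.995, -0.001], [-0.006, -0.0, -1.0]]
force: [-15.8, -2.4, 21.8]
grip_width: 0.549
grip_force: 66.4
```

Call:
move_arm([
  [[-3,0,-1],0],
  [[0,0,0],0],
  [[0,0,0],0],
  [[0,0,0],0],
  [[0,0,-20],0],
  [[0,0,-25],0],
  [[0,17,0],0],
  [[0,20,0],0],
  [[-1,12,0],0],
], jaw=0.72)

```text
clock: 26.07
position: [0.6328, -0.0855, 0.0666]
tool_rot: [[0.995, 0.104, 0.002], [0.104, -0.995, -0.0], [0.002, 0.001, -1.0]]
force: [0.1, 0.9, -0.5]
grip_width: 0.72
grip_force: 0.0
```

Call:
move_arm([
  [[0,0,0],0],
  [[0,0,0],0],
  [[0,0,0],0],
  [[0,0,0],0],
  [[0,0,20],0],
  [[0,0,25],0],
  [[0,-4,0],0],
  [[0,-6,0],0],
  [[0,-5,0],0],
  [[0,-5,0],0],
], jaw=0)

```text
clock: 26.9
position: [0.6304, -0.0636, 0.0222]
tool_rot: [[0.995, 0.105, 0.002], [0.105, -0.995, -0.0], [0.001, 0.0, -1.0]]
force: [0.6, -0.9, -0.7]
grip_width: -0.0
grip_force: 0.3
```

```bash
python3 plan.py b:-55,-158,22,0,5
```

```text
at [630.4 -63.6  22.2] phi 6.0 q6 77.2 F [ 0.6 -0.9 -0.7] w -0.0 t 26.9
in bay [ -54.7 -177.4] -0.1
  ;  [[[0, -5, 0], -0.0], [[0, -5, 0], -0.0], [[0, -5, 0], -0.0], [[0, -4, 0], -0.0]]
```

Call:
move_arm([
  [[0,-5,0],0],
  [[0,-5,0],0],
  [[0,-4,0],0],
  [[0,-3,0],0],
  [[0,-2,0],0],
  [[0,-1,0],0],
  [[0,-1,0],0],
  [[0,0,0],0],
])

```text
clock: 27.57
position: [0.628, -0.0441, 0.0212]
tool_rot: [[0.995, 0.104, 0.001], [0.104, -0.995, -0.001], [0.001, 0.001, -1.0]]
force: [1.4, -3.3, 1.0]
grip_width: -0.002
grip_force: 1.6
```

```bash
python3 plan.py k 2>/dev/null | head -3
```

```text
at [628.  -44.1  21.2] phi 6.0 q6 79.0 F [ 1.4 -3.3  1. ] w -0.002 t 27.57
in bay [ -55.  -157.8] -0.1
```

Call:
move_arm([
  [[0,-1,0],0],
  [[0,-2,0],0],
  [[0,0,0],0],
  [[0,0,0],0],
])

```text
clock: 27.9
position: [0.628, -0.0439, 0.0214]
tool_rot: [[0.995, 0.104, 0.002], [0.104, -0.995, -0.003], [0.001, 0.004, -1.0]]
force: [0.4, -18.3, -0.1]
grip_width: -0.001
grip_force: 9.1
```

Call:
move_arm([
  [[0,14,0],0],
  [[-2,2,-24],0],
  [[-2,0,-24],0],
  [[-27,-16,0],0],
  [[-27,-16,0],0],
  [[-28,-17,0],0],
  [[0,0,20],0],
  [[0,0,17],0],
  [[5,0,0],0],
  [[4,0,0],0],
])

```text
clock: 28.73
position: [0.5471, -0.0157, 0.0316]
tool_rot: [[0.995, 0.104, -0.002], [0.104, -0.995, 0.0], [-0.002, -0.001, -1.0]]
force: [-0.1, -0.4, 0.7]
grip_width: 0.0
grip_force: 0.0
```

```bash
python3 plan.py b:-120,-120,32,0,3
```

```text
at [547.1 -15.7  31.6] phi 5.9 q6 81.1 F [-0.1 -0.4  0.7] w 0.0 t 28.73
in bay [-132.4 -121. ] -0.2
  ;  [[[2, 0, 0], -0.0], [[3, 0, 0], -0.0], [[2, 0, 0], -0.0], [[3, 0, 0], -0.0], [[2, -1, 0], -0.0]]
```

Call:
move_arm([
  [[3,0,0],0],
  [[3,0,0],0],
  [[2,0,0],0],
  [[2,0,0],0],
  [[2,0,0],0],
  [[2,0,0],0],
  [[0,0,0],0],
])

```text
clock: 29.32
position: [0.5583, -0.0144, 0.0317]
tool_rot: [[0.995, 0.104, -0.006], [0.104, -0.995, -0.0], [-0.006, -0.001, -1.0]]
force: [-7.8, -1.6, 5.0]
grip_width: 0.003
grip_force: 4.0
```

```bash
python3 plan.py k 2>/dev/null | head -3
```

```text
at [558.3 -14.4  31.7] phi 6.0 q6 81.4 F [-7.8 -1.6  5. ] w 0.003 t 29.32
in bay [-121.1 -120.8] -0.1
```

Call:
move_arm([
  [[2,0,0],0],
  [[0,0,0],0],
  [[-12,0,-5],0],
  [[0,0,-35],-4],
  [[0,10,-38],-7],
  [[0,35,-5],-7],
  [[0,36,0],-7],
  [[0,36,0],-7],
  [[0,36,0],-7],
  [[0,36,0],-7],
], jaw=1)

```text
clock: 30.15
position: [0.6441, -0.1783, 0.1155]
tool_rot: [[0.612, 0.791, 0.0], [0.791, -0.612, -0.0], [-0.0, 0.0, -1.0]]
force: [0.2, -0.1, -1.7]
grip_width: 1.0
grip_force: 0.0
```

```bash
python3 - <<'E'
from cas import *
run({'C':(.5785,-.396,-88.6)})
E
python3 plan.py 578,-396,100,91.3 578,-396,12,91.3
```

```text
C t [ 588.8 -415. ] -66.7 0.724 | C s [ 584.3 -399.5] -87.1 0.461 | C ts [ 582.9 -400.2] -90.8 0.594 | 
at [ 647.7 -180.5  115.9] phi 52.0 q6 21.4 F [ 0.   0.9 -0.5] w 1.0 t 30.25
in bay [ -49.9 -295.5] 45.9
  ;  [[[-35, 13, 3], -6.5], [[-37, 9, 3], -6.5], [[-37, 5, 2], -6.5], [[-38, 0, 3], -6.5], [[-38, -4, 2], -6.5], [[-37, -8, 3], -7.0]]
  ;  [[[0, 0, 29], 0.0], [[0, 0, 29], 0.0], [[0, 0, 30], 0.0]]
```

```bash
python3 - <<'E'
from h import *
t=capture('top');s=capture('side')
a=t['image'][90:260,260:480];b=s['image'][120:290,260:480]
z=lambda i:cv2.resize(i,(400,309),interpolation=cv2.INTER_CUBIC)[:,:,::-1]
cv2.imwrite('pics/c1.png',np.hstack([z(a),z(b)]))
E
```

```text
(no output)
```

View pics/c1.png

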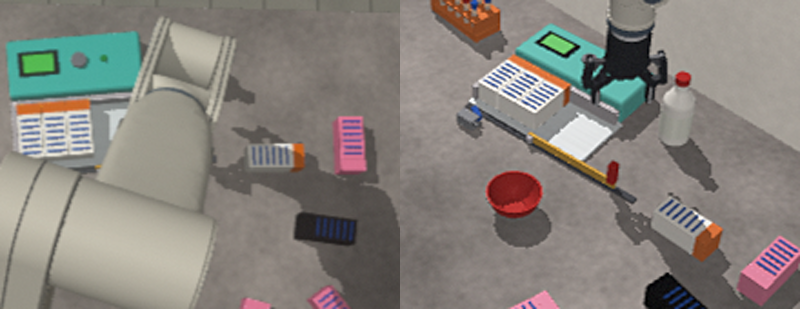

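```bash
python3 - <<'E'
from h import *
t=capture('top');s=capture('side')
for n,p,(u,v) in (('top0',t,(425,177)),('side0',s,(425,248))):
    a=cv2.imread(f'pics/{n}.png')[:,:,::-1]
    for im in (a,p['image']):
        h=cv2.cvtColor(np.ascontiguousarray(im[v-22:v+22,u-22:u+22]),cv2.COLOR_RGB2HSV).astype(int)
        m=(h[...,0]<18)&(h[...,0]>4)&(h[...,1]>140)&(h[...,2]>70); ys,xs=np.nonzero(m)
        print(n,m.sum(),xs.mean().round(2),ys.mean().round(2),np.percentile(xs,[2,98]),np.percentile(ys,[2,98]))
E
```

```text
top0 80 21.15 21.05 [19. 24.] [14. 28.]
top0 76 20.92 20.8 [18.5 23. ] [14. 28.]
side0 200 25.62 26.84 [19.   32.02] [18. 36.]
side0 200 25.62 26.84 [19.   32.02] [18. 36.]
```

Call:
move_arm([
  [[-35,13,3],-6.5],
  [[-37,9,3],-6.5],
  [[-37,5,2],-6.5],
  [[-38,0,3],-6.5],
  [[-38,-4,2],-6.5],
  [[-37,-8,3],-7],
  [[0,0,0],0],
  [[0,0,0],0],
])

```text
clock: 31.12
position: [0.5729, -0.3927, 0.0988]
tool_rot: [[-0.022, 1.0, -0.001], [1.0, 0.022, 0.001], [0.001, -0.001, -1.0]]
force: [0.1, 0.5, -1.3]
grip_width: 0.998
grip_force: 0.0
```

```bash
python3 plan.py 578,-396,12,91.5
```

```text
at [ 572.9 -392.7   98.8] phi 91.2 q6 -36.7 F [ 0.1  0.5 -1.3] w 0.998 t 31.12
in bay [-146.8 -498.5] 85.1
  ;  [[[-1, 2, 29], -0.0], [[-1, 1, 29], -0.0], [[-1, 2, 29], -0.5]]
```

Call:
move_arm([
  [[-1,2,29],0],
  [[-1,2,29],0],
  [[-1,1,20],0],
  [[0,0,9],0],
  [[0,0,0],0],
  [[0,0,0],0],
])

```text
clock: 31.62
position: [0.5798, -0.3936, 0.0123]
tool_rot: [[-0.026, 1.0, -0.0], [1.0, 0.026, 0.0], [0.0, -0.0, -1.0]]
force: [0.2, 0.1, 0.6]
grip_width: 1.001
grip_force: 0.0
```

Call:
move_arm([
  [[0,0,0],0],
  [[0,0,0],0],
  [[0,0,0],0],
  [[0,0,0],0],
  [[0,0,0],0],
  [[0,0,0],0],
], jaw=0)

```text
clock: 32.12
position: [0.5802, -0.3956, 0.0137]
tool_rot: [[-0.025, 1.0, 0.002], [1.0, 0.025, -0.001], [-0.001, 0.002, -1.0]]
force: [-0.2, 1.3, 7.5]
grip_width: 0.553
grip_force: 63.2
```

```bash
python3 plan.py 577,-396,120,k b:-62,-200,125,180 b:-62,-200,24,180,20
```

```text
at [ 580.2 -395.6   13.7] phi 91.4 q6 -36.7 F [-0.2  1.3  7.5] w 0.553 t 32.12
in bay [-139.9 -502.1] 85.3
  ;  [[[0, -1, -35], -0.0], [[0, -1, -36], -0.0], [[0, -1, -35], -0.0]]
  ;  [[[22, 4, 0], -7.0], [[21, 7, 0], -6.5], [[20, 9, 0], -7.0], [[19, 11, 0], -6.5], [[18, 14, -1], -7.0], [[16, 16, 0], -6.5], [[14, 17, -1], -7.0], [[12, 19, 0], -6.5], [[10, 20, -1], -7.0], [[7, 21, 0], -6.5], [[5, 22, -1], -7.0], [[2, 22, 0], -6.5], [[-1, 23, -1], -7.0], [[-3, 22, 0], -6.5]]
  ;  [[[0, 0, 17], -0.0], [[0, 0, 17], -0.0], [[0, 0, 17], -0.0], [[0, 0, 17], -0.0], [[0, 0, 16], -0.0], [[0, 0, 17], -0.0]]
```

```bash
python3 - <<'E'
from h import *
s=capture('side')
r=find_in(s,'wash');print([(round(q['score'],2),(np.array(q['extent'])*[640,400,640,400]).round()) for q in r])
print(back(s,[[413,200]],0.0),back(s,[[415,162]],.15))
E
```

```text
[(0.42, array([407., 193.,  14.,  17.])), (0.38, array([417., 245.,  34.,  29.]))]
[[ 0.74921915 -0.25017534  0.        ]] [[ 0.75958412 -0.22573379  0.15      ]]
```

Call:
move_arm([
  [[0,0,-20],0],
  [[0,0,-38],0],
  [[0,0,-38],0],
  [[22,3,-15],-7],
  [[21,7,0],-6.5],
  [[20,9,0],-7],
  [[19,11,0],-6.5],
  [[18,14,0],-7],
  [[16,16,0],-6.5],
  [[14,17,0],-7],
])

```text
clock: 33.05
position: [0.6029, -0.2401, 0.1232]
tool_rot: [[-0.758, 0.653, 0.0], [0.653, 0.758, -0.0], [-0.0, 0.0, -1.0]]
force: [0.4, -0.3, -1.3]
grip_width: 0.553
grip_force: 62.3
```

Call:
move_arm([
  [[12,19,0],-6.5],
  [[10,20,0],-7],
  [[7,21,0],-6.5],
  [[5,22,0],-7],
  [[2,22,0],-6.5],
  [[-1,23,0],-7],
  [[-3,20,0],-6.5],
  [[0,0,0],0],
  [[0,0,0],0],
])

```text
clock: 33.8
position: [0.6268, -0.0873, 0.1231]
tool_rot: [[-0.995, -0.104, 0.0], [-0.104, 0.995, -0.0], [-0.0, -0.0, -1.0]]
force: [-0.2, -0.1, -1.2]
grip_width: 0.548
grip_force: 62.3
```

```bash
python3 plan.py b:-64,-199,24,180,20
```

```text
at [626.8 -87.3 123.1] phi -174.0 q6 -105.0 F [-0.2 -0.1 -1.2] w 0.548 t 33.8
in bay [ -60.7 -200.6] -180.1
  ;  [[[1, 0, 20], -0.0], [[1, 0, 20], -0.0], [[0, 1, 20], -0.0], [[1, 0, 20], -0.0], [[0, 1, 19], -0.0]]
```

Call:
move_arm([
  [[0,0,20],0],
  [[0,0,25],0],
  [[0,0,25],0],
  [[0,0,18],0],
  [[0,0,9],0],
  [[0,0,4],0],
  [[-3,0,1],0],
  [[-3,0,0],0],
  [[-2,0,0],0],
  [[0,0,0],0],
])

```text
clock: 34.63
position: [0.6331, -0.0884, 0.0218]
tool_rot: [[-0.995, -0.103, -0.004], [-0.103, 0.995, -0.001], [0.004, -0.0, -1.0]]
force: [-9.6, -3.9, 4.8]
grip_width: 0.553
grip_force: 63.2
```

```bash
python3 plan.py k 2>/dev/null | head -3
```

```text
at [633.1 -88.4  21.8] phi -174.1 q6 -104.8 F [-9.6 -3.9  4.8] w 0.553 t 34.63
in bay [ -54.7 -202.4] -180.2
```

Call:
move_arm([
  [[-2,0,0],0],
  [[3,0,0],0],
  [[0,0,0],0],
  [[0,0,0],0],
  [[0,0,-20],0],
  [[0,0,-25],0],
  [[0,-17,0],0],
  [[0,-20,0],0],
  [[0,-11,0],0],
], jaw=0.72)

```text
clock: 35.38
position: [0.6397, -0.1366, 0.067]
tool_rot: [[-0.995, -0.104, 0.002], [-0.104, 0.995, -0.001], [-0.002, -0.001, -1.0]]
force: [0.4, -0.7, 0.7]
grip_width: 0.721
grip_force: 0.0
```

Call:
move_arm([
  [[0,0,0],0],
  [[0,0,0],0],
  [[0,0,0],0],
  [[0,0,0],0],
  [[0,0,20],0],
  [[0,0,25],0],
  [[0,4,0],0],
  [[0,6,0],0],
  [[0,5,0],0],
  [[0,5,0],0],
], jaw=0)

```text
clock: 36.22
position: [0.6374, -0.1145, 0.0222]
tool_rot: [[-0.995, -0.104, 0.001], [-0.104, 0.995, -0.0], [-0.001, -0.0, -1.0]]
force: [0.2, -0.3, 0.4]
grip_width: 0.001
grip_force: 0.3
```

```bash
python3 plan.py b:-55,-206,22,180,5
```

```text
at [ 637.4 -114.5   22.2] phi -174.0 q6 -107.2 F [ 0.2 -0.3  0.4] w 0.001 t 36.22
in bay [ -53.1 -228.7] -180.1
  ;  [[[0, 5, 0], -0.0], [[0, 4, 0], -0.0], [[1, 5, 0], -0.0], [[0, 4, 0], -0.0], [[1, 5, 0], -0.0]]
```

Call:
move_arm([
  [[0,5,0],0],
  [[1,5,0],0],
  [[0,5,0],0],
  [[0,3,0],0],
  [[0,3,0],0],
  [[0,2,0],0],
  [[0,1,0],0],
  [[0,0,0],0],
])

```text
clock: 36.88
position: [0.6335, -0.0918, 0.0212]
tool_rot: [[-0.995, -0.104, 0.001], [-0.104, 0.995, -0.0], [-0.001, -0.001, -1.0]]
force: [-0.2, -2.2, 1.2]
grip_width: 0.0
grip_force: 1.1
```

```bash
python3 plan.py k 2>/dev/null | head -3
```

```text
at [633.5 -91.8  21.2] phi -174.0 q6 -105.2 F [-0.2 -2.2  1.2] w 0.0 t 36.88
in bay [ -54.5 -205.8] -180.1
```

Call:
move_arm([
  [[0,2,0],0],
  [[0,2,0],0],
  [[0,0,0],0],
  [[0,0,0],0],
])

```text
clock: 37.22
position: [0.6337, -0.0915, 0.0214]
tool_rot: [[-0.995, -0.104, 0.002], [-0.104, 0.995, -0.004], [-0.002, -0.004, -1.0]]
force: [1.3, -20.9, -1.2]
grip_width: -0.001
grip_force: 10.4
```

Call:
move_arm([
  [[0,-14,0],0],
  [[2,-4,-24],0],
  [[2,0,-24],0],
  [[27,16,0],0],
  [[27,17,0],0],
  [[28,17,0],0],
  [[0,0,20],0],
  [[0,0,17],0],
  [[-5,0,0],0],
  [[-4,0,0],0],
])

```text
clock: 38.05
position: [0.5528, -0.0636, 0.0316]
tool_rot: [[-0.995, -0.104, -0.002], [-0.104, 0.995, 0.001], [0.002, 0.001, -1.0]]
force: [0.6, 1.0, 0.9]
grip_width: -0.003
grip_force: 0.0
```

```bash
python3 plan.py b:-120,-168,32,180,3
```

```text
at [552.8 -63.6  31.6] phi -174.1 q6 -103.8 F [0.6 1.  0.9] w -0.003 t 38.05
in bay [-131.8 -169.2] -180.2
  ;  [[[-3, 0, 0], -0.0], [[-3, 0, 0], -0.0], [[-3, 1, 0], -0.0], [[-3, 0, 0], -0.0]]
```

Call:
move_arm([
  [[-3,0,0],0],
  [[-3,0,0],0],
  [[-2,0,0],0],
  [[-2,0,0],0],
  [[-2,0,0],0],
  [[-2,0,0],0],
  [[0,0,0],0],
])

```text
clock: 38.63
position: [0.5635, -0.0623, 0.0317]
tool_rot: [[-0.995, -0.104, -0.007], [-0.104, 0.995, 0.0], [0.007, 0.001, -1.0]]
force: [-9.9, -1.7, 7.5]
grip_width: -0.001
grip_force: 5.1
```

```bash
python3 plan.py k 2>/dev/null | head -3
```

```text
at [563.5 -62.3  31.7] phi -174.0 q6 -103.4 F [-9.9 -1.7  7.5] w -0.001 t 38.63
in bay [-121.1 -169. ] -180.1
```

Call:
move_arm([
  [[-1,0,0],0],
  [[0,0,0],0],
  [[14,0,-10],0],
  [[0,0,-38],0],
  [[0,0,-38],0],
  [[0,-40,0],0],
  [[0,-40,0],0],
  [[0,-40,0],0],
  [[0,-40,0],0],
  [[0,-40,0],0],
])

```text
clock: 39.47
position: [0.5748, -0.2644, 0.1186]
tool_rot: [[-0.995, -0.104, 0.001], [-0.104, 0.995, -0.0], [-0.001, -0.0, -1.0]]
force: [1.2, 0.0, 1.0]
grip_width: -0.0
grip_force: 0.0
```

```bash
python3 - <<'E'
from h import *
t=capture('top');s=capture('side')
a=t['image'][115:205,255:375];b=s['image'][135:245,285:395]
z=lambda i:cv2.resize(i,(400,int(400*i.shape[0]/i.shape[1])),interpolation=cv2.INTER_CUBIC)
A,B=z(a),z(b);M=np.zeros((max(len(A),len(B)),800,3),np.uint8);M[:len(A),:400]=A;M[:len(B),400:]=B
cv2.imwrite('pics/row.png',M[:,:,::-1])
for p,lo in ((t,(330,160)),(s,(350,180))):
    h=cv2.cvtColor(p['image'],cv2.COLOR_RGB2HSV).astype(int)
    m=((h[...,0]<5)|(h[...,0]>174))&(h[...,1]>160); m[:lo[1]]=0;m[:,:lo[0]]=0;m[lo[1]+55:]=0;m[:,lo[0]+60:]=0
    ys,xs=np.nonzero(m);print(m.sum(),xs.min(),xs.max(),ys.min(),ys.max(),back(p,[[xs.mean(),ys.mean()]],.06 if p is t else .04))
E
python3 plan.py b:-131,-383,110,180 b:-131,-383,36,180
```

```text
at [ 575.8 -268.3  118.8] phi -174.3 q6 -121.7 F [ 0.4  0.2 -0.4] w 0.001 t 39.57
in bay [-130.7 -375.1] -180.4
  ;  [[[0, -8, 9], -0.5]]
  ;  [[[0, 0, 37], 0.0], [[0, 0, 37], 0.0]]Traceback (most recent call last):
  File "<stdin>", line 10, in <module>
    return umr_minimum(a, axis, None, out, keepdims, initial, where)
ValueError: zero-size array to reduction operation minimum which has no identity
```

View pics/row.png

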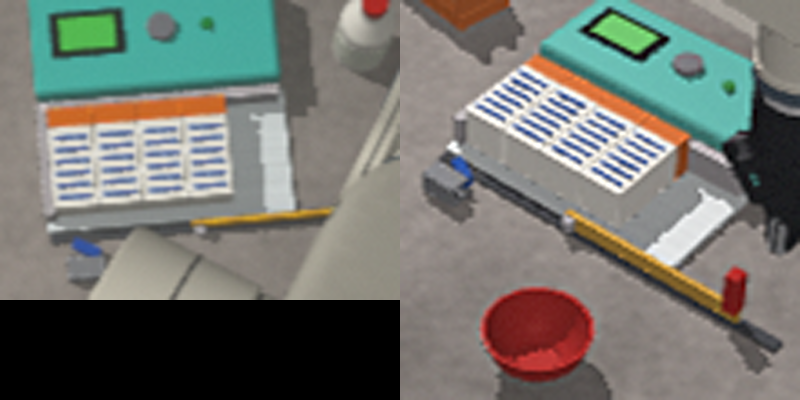

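Call:
move_arm([
  [[0,-9,9],-0.5],
  [[0,0,30],0],
  [[0,0,30],0],
  [[0,0,14],0],
  [[0,0,0],0],
  [[0,4,0],0],
  [[0,4,0],0],
  [[0,4,0],0],
  [[0,4,0],0],
  [[0,0,0],0],
])

```text
clock: 40.4
position: [0.5743, -0.2547, 0.0362]
tool_rot: [[-0.994, -0.113, 0.001], [-0.113, 0.994, -0.0], [-0.001, -0.001, -1.0]]
force: [0.3, 0.0, 0.2]
grip_width: -0.001
grip_force: 0.0
```

```bash
python3 plan.py b:-131,-330,36,180,8
```

```text
at [ 574.3 -254.7   36.2] phi -173.5 q6 -121.5 F [0.3 0.  0.2] w -0.001 t 40.4
in bay [-130.8 -361.5] -179.6
  ;  [[[0, 8, 0], 0.0], [[0, 8, 0], 0.0], [[0, 8, 0], 0.0], [[0, 7, 0], 0.5]]
```

Call:
move_arm([
  [[0,3,0],0.5],
  [[0,5,0],0],
  [[0,6,0],0],
  [[0,6,0],0],
  [[0,6,0],0],
  [[0,6,0],0],
  [[0,6,0],0],
  [[0,6,0],0],
  [[0,6,0],0],
])

```text
clock: 41.15
position: [0.5688, -0.2053, 0.0351]
tool_rot: [[-0.995, -0.104, 0.001], [-0.104, 0.995, -0.0], [-0.001, -0.0, -1.0]]
force: [2.5, -4.7, 3.3]
grip_width: 0.001
grip_force: 2.3
```

Call:
move_arm([
  [[0,6,0],0],
  [[0,6,0],0],
  [[0,6,0],0],
  [[0,6,0],0],
  [[0,6,0],0],
  [[0,6,0],0],
  [[0,6,0],0],
  [[0,6,0],0],
  [[0,6,0],0],
  [[0,0,0],0],
])

```text
clock: 41.98
position: [0.5622, -0.1507, 0.0347]
tool_rot: [[-0.995, -0.104, -0.002], [-0.104, 0.995, 0.001], [0.001, 0.001, -1.0]]
force: [-0.2, -0.2, 0.2]
grip_width: 0.002
grip_force: 0.0
```

```bash
python3 plan.py b:-131,-216,36,180,6
```

```text
at [ 562.2 -150.7   34.7] phi -174.0 q6 -112.2 F [-0.2 -0.2  0.2] w 0.002 t 41.98
in bay [-131.7 -256.8] -180.1
  ;  [[[0, 6, 0], -0.0], [[0, 6, 0], -0.0], [[0, 6, 0], -0.0], [[0, 6, 0], -0.0], [[0, 6, 0], -0.0], [[0, 5, -1], -0.0], [[-1, 6, 0], -0.0]]
```

Call:
move_arm([
  [[0,5,0],0],
  [[0,5,0],0],
  [[0,5,0],0],
  [[0,5,0],0],
  [[0,5,0],0],
  [[0,5,0],0],
  [[0,4,0],0],
  [[0,4,0],0],
  [[0,0,0],0],
])

```text
clock: 42.73
position: [0.5581, -0.1132, 0.0346]
tool_rot: [[-0.995, -0.104, -0.002], [-0.104, 0.995, 0.001], [0.002, 0.001, -1.0]]
force: [-0.3, -0.3, 0.0]
grip_width: 0.001
grip_force: 0.0
```

Call:
move_arm([
  [[0,3,0],0],
  [[0,2,0],0],
  [[0,2,0],0],
  [[0,0,0],0],
])

```text
clock: 43.07
position: [0.5577, -0.1078, 0.0347]
tool_rot: [[-0.995, -0.105, -0.001], [-0.105, 0.995, -0.001], [0.001, -0.001, -1.0]]
force: [-1.4, -6.5, -1.2]
grip_width: -0.002
grip_force: 3.6
```

```bash
python3 plan.py k 2>/dev/null | head -3
```

```text
at [ 557.7 -107.8   34.7] phi -174.0 q6 -108.0 F [-1.4 -6.5 -1.2] w -0.002 t 43.07
in bay [-131.6 -213.6] -180.1
```

Call:
move_arm([
  [[0,1,0],0],
  [[0,1,0],0],
  [[0,1,0],0],
  [[0,0,0],0],
])

```text
clock: 43.4
position: [0.5578, -0.1075, 0.0348]
tool_rot: [[-0.994, -0.105, 0.0], [-0.105, 0.994, -0.004], [0.0, -0.004, -1.0]]
force: [-2.8, -23.3, -4.4]
grip_width: -0.002
grip_force: 11.5
```

Call:
move_arm([
  [[0,1,0],0],
  [[0,1,0],0],
  [[0,1,0],0],
  [[0,0,0],0],
])

```text
clock: 43.73
position: [0.5578, -0.1072, 0.0348]
tool_rot: [[-0.994, -0.106, 0.001], [-0.106, 0.994, -0.007], [-0.0, -0.007, -1.0]]
force: [-3.1, -39.7, -5.9]
grip_width: -0.001
grip_force: 19.6
```

```bash
python3 plan.py k 2>/dev/null | head -3
```

```text
at [ 557.8 -107.2   34.8] phi -173.9 q6 -107.5 F [ -3.1 -39.7  -5.9] w -0.001 t 43.73
in bay [-131.5 -213. ] -180.0
```

Call:
move_arm([
  [[0,-14,0],0],
  [[0,-10,0],0],
  [[0,0,-30],0],
  [[0,0,-38],0],
  [[0,0,-38],0],
  [[0,-40,-20],0],
  [[0,-40,0],0],
  [[0,-40,0],0],
  [[0,-40,0],0],
  [[0,-30,0],0],
])

```text
clock: 44.57
position: [0.5801, -0.3138, 0.1602]
tool_rot: [[-0.995, -0.103, 0.001], [-0.103, 0.995, -0.0], [-0.001, -0.0, -1.0]]
force: [-0.0, -0.7, -0.1]
grip_width: 0.003
grip_force: 0.0
```

```bash
python3 - <<'E'
from h import *
t=capture('top');s=capture('side')
a=t['image'][115:205,255:375];b=s['image'][135:245,285:395]
z=lambda i:cv2.resize(i,(400,int(400*i.shape[0]/i.shape[1])),interpolation=cv2.INTER_CUBIC)
A,B=z(a),z(b);M=np.zeros((max(len(A),len(B)),800,3),np.uint8);M[:len(A),:400]=A;M[:len(B),400:]=B
cv2.imwrite('pics/shut.png',M[:,:,::-1])
E
```

```text
(no output)
```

View pics/shut.png

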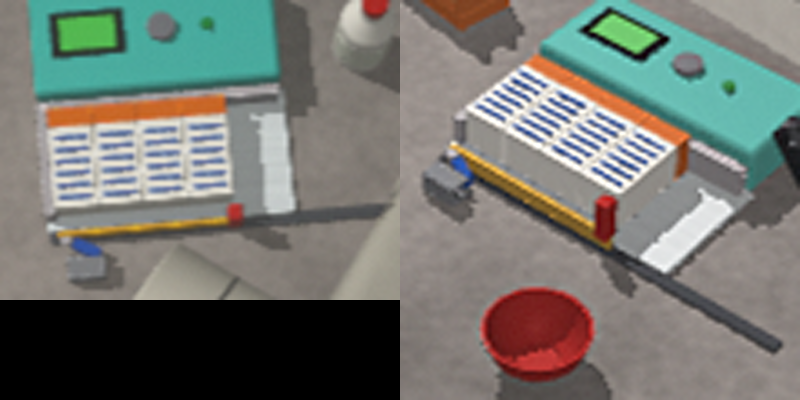

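```bash
python3 -c "
from workcell import *
print(finish_job())"
```

```text
the job is handed in; nothing more can be done
None
```

All four white cassettes are in the bay as one closed row, flush with both fences and orange ends to the back; the gate was then pushed to its hard stop with the blue catch out in the last picture, and the job is handed in (no verdict came back).

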